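# Close up the calligraphy desk: clip the brush pens in the rack and cap pens and ink jars

## Task

The calligraphy lesson is over: snap every brush pen that lies on the desk down into a place of its own in the spring-clip rack, cap end towards the rack's open front, and push each pen's cap fully home. Press the lids of both ink jars fully home too. Leave the other things on the desk where they are.

Things in the scene. Friction and masses are not known exactly. Their poses are not given: they have to be found in the camera images.
- pen1: jumbo brush pen lying on the desk (may be absent): round grey barrel 22 mm thick, from x = -53 to +65 mm, black square plug 28 x 28 mm from x = +65 to +80 mm, round black cap 28 mm thick at the -x end. Origin on the axis, mid-barrel (14 mm above the desk when lying); x runs along the pen from cap to plug. About 86 g, balanced close to the origin.
- pen1_cap (a joint): how far that pen's cap has been pushed on, m: 0 = popped out (as at the start), 0.014 = fully home; it cannot come off. It slides along the pen against a snap detent: about 5 N starts it, and past half way it snaps home by itself.
- pen1_cap_end (a point): centre of the flat outer end of that pen's cap; on the pen's axis, 100 mm from the pen's origin when home, 114 mm when out. The cap is 47 mm long.
- pen2: jumbo brush pen lying on the desk (may be absent): round grey barrel 22 mm thick, from x = -53 to +65 mm, black square plug 28 x 28 mm from x = +65 to +80 mm, round black cap 28 mm thick at the -x end. Origin on the axis, mid-barrel (14 mm above the desk when lying); x runs along the pen from cap to plug. About 86 g, balanced close to the origin.
- pen2_cap (a joint): how far that pen's cap has been pushed on, m: 0 = popped out (as at the start), 0.014 = fully home; it cannot come off. It slides along the pen against a snap detent: about 5 N starts it, and past half way it snaps home by itself.
- pen2_cap_end (a point): centre of the flat outer end of that pen's cap; on the pen's axis, 100 mm from the pen's origin when home, 114 mm when out. The cap is 47 mm long.
- pen3: jumbo brush pen lying on the desk (may be absent): round grey barrel 22 mm thick, from x = -53 to +65 mm, black square plug 28 x 28 mm from x = +65 to +80 mm, round black cap 28 mm thick at the -x end. Origin on the axis, mid-barrel (14 mm above the desk when lying); x runs along the pen from cap to plug. About 86 g, balanced close to the origin.
- pen3_cap (a joint): how far that pen's cap has been pushed on, m: 0 = popped out (as at the start), 0.014 = fully home; it cannot come off. It slides along the pen against a snap detent: about 5 N starts it, and past half way it snaps home by itself.
- pen3_cap_end (a point): centre of the flat outer end of that pen's cap; on the pen's axis, 100 mm from the pen's origin when home, 114 mm when out. The cap is 47 mm long.
- pen4: jumbo brush pen lying on the desk (may be absent): round grey barrel 22 mm thick, from x = -53 to +65 mm, black square plug 28 x 28 mm from x = +65 to +80 mm, round black cap 28 mm thick at the -x end. Origin on the axis, mid-barrel (14 mm above the desk when lying); x runs along the pen from cap to plug. About 86 g, balanced close to the origin.
- pen4_cap (a joint): how far that pen's cap has been pushed on, m: 0 = popped out (as at the start), 0.014 = fully home; it cannot come off. It slides along the pen against a snap detent: about 5 N starts it, and past half way it snaps home by itself.
- pen4_cap_end (a point): centre of the flat outer end of that pen's cap; on the pen's axis, 100 mm from the pen's origin when home, 114 mm when out. The cap is 47 mm long.
- rack: wooden pen rack fixed to the desk: base board 165 mm (x, from -72.5 to +92.5 mm) x 268 mm (y) x 12 mm thick, upright stop board along its +x edge (face at x = +82 mm, 66 mm high). Its -x edge is the open front, roughly towards the robot. Four like clip places lie along its x axis, at y = -93, -31, +31, +93 mm. Origin on the desk under the middle of the row.
- place1 (a point): clip place at the rack's -y end: where the origin of a snapped-in pen should be, 44 mm above the desk (pen x along rack x; the plug then clears the stop board by 2 mm). Two pairs of sprung steel fingers hold the barrel, centred 38 mm to either side of this point along x, each 14 mm wide: 62 mm between them is free for the gripper.
- place4 (a point): clip place at the rack's +y end, like place1; the other two are evenly spaced between. The fingers' flared tips stand 65 mm above the desk and guide in a pen up to about 5 mm off sideways; about 7 N downwards snaps it in (upwards: out). A seated pen lies level, its barrel's underside 33 mm above the desk.
- jar1_lid (a joint): how far that jar's lid has been pressed down, m: 0 = popped up (as at the start), 0.014 = fully home; it cannot come off. Snap detent: about 5 N down starts it, past half way it snaps home.
- jar1_lid_top (a point): centre of the flat top of the black push-on lid (50 mm across, 20 mm high) of an amber glass ink jar 60 mm in diameter, standing loose on the desk (about 0.55 kg); 70 mm above the desk when home, 84 mm when up.
- jar2_lid (a joint): how far that jar's lid has been pressed down, m: 0 = popped up (as at the start), 0.014 = fully home; it cannot come off. Snap detent: about 5 N down starts it, past half way it snaps home.
- jar2_lid_top (a point): centre of the flat top of the black push-on lid (42 mm across, 20 mm high) of an amber glass ink jar 52 mm in diameter, standing loose on the desk (about 0.55 kg); 84 mm above the desk when home, 98 mm when up.
- paperweight: dark steel bar 26 x 170 x 16 mm, bystander; origin at its underside's centre. Leave alone.
- inkstone: dark slab 130 x 90 x 22 mm, bystander; origin at its underside's centre. Leave alone.
- sealbox: wooden box 60 x 90 x 45 mm, bystander; origin at its underside's centre. Leave alone.
- dropper: small white ceramic water dropper, 42 mm wide, 34 mm high, bystander; origin at its underside's centre. Leave alone.

How it is judged:
At the end, for the whole second after the job is handed in: Every pen present lies snapped down in a rack place of its own: axis within 4 mm sideways of the place, 40 to 47.5 mm above the rack's foot, within 0.1 rad of the rack's direction, cap end to the front, at rest; every cap and both jar lids within 2.5 mm of fully home, jars upright (value of joint each of pen1_cap, pen2_cap, pen3_cap, pen4_cap, jar1_lid, jar2_lid above 0.0115 m and (y of pen1 in the frame of rack between -0.097 and -0.089 m or y of pen1 in the frame of rack between -0.035 and -0.027 m or y of pen1 in the frame of rack between 0.027 and 0.035 m or y of pen1 in the frame of rack between 0.089 and 0.097 m) and z of pen1 in the frame of rack between 0.04 and 0.0475 m and x of pen1 in the frame of rack between -0.022 and 0.012 m and angle between the x axis of each of pen1, pen2, pen3, pen4 and the x axis of rack, either way round below 0.1 rad and x of each of pen1_cap_end, pen2_cap_end, pen3_cap_end, pen4_cap_end in the frame of rack below -0.05 m and linear speed of each of pen1, pen2, pen3, pen4 below 0.03 m/s and (y of pen2 in the frame of rack between -0.097 and -0.089 m or y of pen2 in the frame of rack between -0.035 and -0.027 m or y of pen2 in the frame of rack between 0.027 and 0.035 m or y of pen2 in the frame of rack between 0.089 and 0.097 m) and z of pen2 in the frame of rack between 0.04 and 0.0475 m and x of pen2 in the frame of rack between -0.022 and 0.012 m and (y of pen3 in the frame of rack between -0.097 and -0.089 m or y of pen3 in the frame of rack between -0.035 and -0.027 m or y of pen3 in the frame of rack between 0.027 and 0.035 m or y of pen3 in the frame of rack between 0.089 and 0.097 m) and z of pen3 in the frame of rack between 0.04 and 0.0475 m and x of pen3 in the frame of rack between -0.022 and 0.012 m and (y of pen4 in the frame of rack between -0.097 and -0.089 m or y of pen4 in the frame of rack between -0.035 and -0.027 m or y of pen4 in the frame of rack between 0.027 and 0.035 m or y of pen4 in the frame of rack between 0.089 and 0.097 m) and z of pen4 in the frame of rack between 0.04 and 0.0475 m and x of pen4 in the frame of rack between -0.022 and 0.012 m and angle between each of jar1_lid_top, jar2_lid_top's own z axis and vertical below 0.1 rad); the robot touches nothing.
It fails at once if another thing on the desk (paperweight, inkstone, water dropper, seal box) is moved more than 40 mm (distance of any of paperweight, inkstone, sealbox, dropper from where it was at the start of the episode above 0.04 m).
Of pen1, pen2, pen3, pen4 only 3 to 4 are there at a start; the rules pass over those that are not, and their reading is None.
At some moment in a run one of pen1, pen2, pen3, pen4 may be knocked a few centimetres aside while the robot is not near it.
Once in a run the grip may slacken for a moment while it holds something.
It also fails if it takes over 210 s, if anything falls off the work surface, if the arm or the gripper's body presses on something with over 40 N, if the wrist force passes 120 N, or if a joint passes its speed limit or range.

## Robot

A 6-joint arm with a two-finger parallel gripper is mounted at the origin on the work surface. World frame = base frame: x ahead of the robot, y to its left, z up, the work surface at z = 0. Lengths are in m, angles in rad, forces in N, time in s.
With the tool pointing down it reaches from about 0.375 to 0.9 m from the base axis. Payload 3.1 kg.
Tool frame: the origin (TCP) lies at the very end of the fingers, on their centre line; the grasp point (between the pads) lies 19 mm behind it; x points along the fingers, y is the direction in which the jaws open and shut, and the axes are right-handed (so a half turn about x gives the same grasp; the last joint's range is limited). The gripper opens to 87 mm and grips with 3 to 60 N. Pads are 19 mm wide; open, the fingers measure 117 mm over their backs; the gripper's body (75 mm by 190 mm) begins 51 mm behind the grasp point.
Start: joints at [0.947, 0.527, 1.433, -0, 1.181, -0.178], TCP at [0.269, 0.564, 0.223] pointing down, gripper open.
Joint ranges: [-3.08, 3.08], [-0.75, 2.2], [0.22, 2.44], [-1.43, 4.57], [0, 2.65], [-2.85, 2.85]. Speed limits (rad/s): [2.79, 2.79, 3.14, 3.14, 3.14, 3.14].

## Interface

Orientations are given as a unit quaternion [x, y, z, w].
In Python, from rig import robot gives the robot as it stands.
- The arm moves only by the tool carry_out, never from a script. Its argument "commands" is a list that holds one entry, the list of rows, each a list of 5 numbers: the opening, from 0 (shut) to 1 (fully open), then the shift along the tool's x, y, z in mm, then the turn about the tool's x in degrees. In form: [[[hand, x, y, z, twist], ...]]. A call has 1 to 8 rows; each row shifts and turns the pose as measured when the row begins, along the tool's axes as they then stand; what a row does not reach is not made up. A row lasts 1/12 s, in which the tool goes at most 41.7 mm and 7.16 degrees, less where a joint would pass 70% of its speed; a pose out of reach is approached as far as the arm can. A call with a gripper value outside its range is refused whole. The fingers move at their own pace and stop on an object; "force" is the grip in N (left out, the last holds). Time passes only in rows, so rows that do not move let the fingers close. It gives the time, the measured TCP pose, the force and the opening at its end, in the units of the state.
- robot.get_obs(): the state, without advancing time (a new reading comes with each control period).
- robot.camera(name): name is "scene" or "side" or "wrist"; returns the picture (400x640x3 uint8, red, green, blue); there is no depth.
- robot.camera_model(name): a dict with "fx", "fy", "cx", "cy" (pixels), "R" (3x3) and "t" (3): a world point X has camera coordinates R X + t. Camera axes: x right, y down, z forward; pixel columns grow to the right and rows downward; lengths in m; the calibration is good to about 2 mm. A picture is of the moment at which its call begins: read the wrist's pose just before it. camera_model takes no time and is no camera call; for the wrist camera it gives the pose at the moment of the call.
- robot.hand_in(): hands the job in, once; it reports no verdict.
The state is a dict: "time": time; "q": joint angles; "joint_velocities": joint speeds; "joint_torque": joint torques, N m; "position": TCP position; "tool_rot": TCP orientation; "ft_force": force on the tool from outside, world axes, zero at the start; "moment": the same for the moment, N m; "grip_width": finger opening in m.
Only numpy, scipy, OpenCV 4.12 (cv2) and the standard library are available. Lean on these libraries where they do the work, as an engineer would, in place of code of your own. Each camera call takes 0.05 s, during which the arm holds its last target. There are 200 camera calls.

## Working session

There is one attempt and no reset: what is moved stays moved. The work goes in short steps, Python scripts to look and compute and a tool call to move; the robot and the scene stay as the last step left them, time stands still between calls to the robot, and variables do not carry over. Pictures are saved under pics/ and viewed, on a budget of 14 in all, crops included, one or two more only if the job needs it, and the job is handed in when it is done.

Besides the shell and the picture viewer there is one more tool, called after ">>>" by a JSON object that holds its "name" and its "arguments". carry_out: Moves the arm, as the interface text tells. Its arguments: {"type":"object","properties":{"commands":{"type":"array"},"force":{"type":"number"}},"required":["commands"]}

```bash
ls; mkdir -p pics; python3 - <<'E'
from rig import robot
import cv2,numpy as np
print(robot.get_obs())
ims=[]
for n in ("scene","side"):
    im=robot.camera(n); cv2.imwrite(f"pics/{n}0.png",im[:,:,::-1]); print(n,robot.camera_model(n))
print(robot.camera_model("wrist"))
E
```

```text
pics
{'time': 0.0, 'q': array([ 9.46497220e-01,  5.28472664e-01,  1.43393728e+00, -5.78374853e-06,
        1.18139105e+00, -1.78481600e-01]), 'joint_velocities': array([ 0.00025915, -0.00020746,  0.00056738, -0.00095445, -0.00029603,
       -0.00019936]), 'joint_torque': array([ 2.59066073e-04, -4.40037024e+01, -1.76590776e+01,  6.32920861e-02,
        5.82050357e-02, -1.72877708e-04]), 'position': array([0.26901504, 0.56330834, 0.22155653]), 'tool_rot': array([ 0.15559791,  0.68991499, -0.15703681,  0.68930838]), 'ft_force': array([-0.49081985, -0.2787441 , -0.82415883]), 'moment': array([ 0.03719339, -0.05859362,  0.01936157]), 'grip_width': 0.08713803640944724}
scene {'fx': 427.5576149778619, 'fy': 427.5576149778619, 'cx': 321.0819083481625, 'cy': 200.9352284147439, 'R': array([[ 0.68816212,  0.72534845,  0.01739342],
       [ 0.5758406 , -0.53142094, -0.62128849],
       [-0.44140742,  0.43756304, -0.78338884]]), 't': array([-0.41211291, -0.2819717 ,  1.68634251])}
side {'fx': 461.5999318025988, 'fy': 461.5999318025988, 'cx': 318.24015470590996, 'cy': 196.88748667898471, 'R': array([[ 0.79524749, -0.60572391, -0.02607623],
       [-0.30836102, -0.36706308, -0.87759796],
       [ 0.52201045,  0.70594847, -0.47868764]]), 't': array([-0.44133596,  0.27742137,  0.90471194])}
{'fx': 354.49772381511343, 'fy': 354.49772381511343, 'cx': 319.11717258218414, 'cy': 190.57421740861557, 'R': array([[ 0.43134324,  0.9021865 , -0.00159103],
       [ 0.87604624, -0.4184226 ,  0.23971966],
       [ 0.21560612, -0.10479527, -0.97084085]]), 't': array([-0.6239823 , -0.02952635,  0.38934507])}
```

View pics/scene0.png

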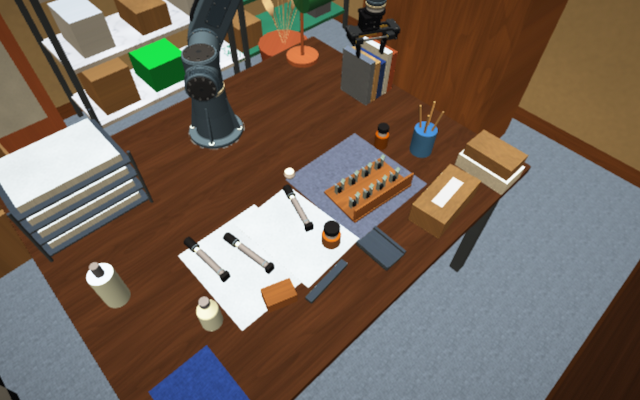

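View pics/side0.png

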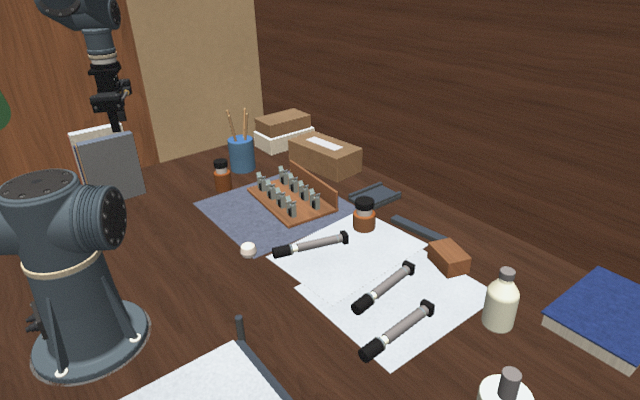

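The scene shows three pens: A near the dropper, with its cap at (289,192), B at (188,243) and C at (228,238). Jar1 is at (331,235), jar2 at (382,133), and the rack is at around (368,185). In the side view the caps are at (281,251), (362,302) and (372,348). Next I'll triangulate all of them.

```bash
cat > h.py <<'E'
from rig import robot
import numpy as np, cv2
def ray(m,u,v):
    d=m["R"].T@np.array([(u-m["cx"])/m["fx"],(v-m["cy"])/m["fy"],1.]); return -m["R"].T@m["t"],d
def plane(m,uv,z):
    c,d=ray(m,*uv); return c+d*(z-c[2])/d[2]
def tri(m1,p1,m2,p2):
    A=[];b=[]
    for m,p in((m1,p1),(m2,p2)):
        c,d=ray(m,*p); d/=np.linalg.norm(d); P=np.eye(3)-np.outer(d,d); A.append(P);b.append(P@c)
    x=np.linalg.lstsq(np.vstack(A),np.hstack(b),rcond=None)[0]
    return x, max(np.linalg.norm(a@x-q) for a,q in zip(A,b))*1000
def proj(m,X):
    c=m["R"]@np.asarray(X)+m["t"]; return np.array([m["fx"]*c[0]/c[2]+m["cx"],m["fy"]*c[1]/c[2]+m["cy"]])
def blob(im,seed,thr=60,r=25):
    "centroid of the dark connected blob nearest to seed"
    g=im.max(2); k=(g<thr).astype(np.uint8)
    n,l,s,c=cv2.connectedComponentsWithStats(k)
    ok=[i for i in range(1,n) if 15<s[i,4]<3000]
    i=min(ok,key=lambda i:np.hypot(*(c[i]-seed))); return c[i],s[i,4]
def toolaxes():
    from scipy.spatial.transform import Rotation as Ro
    o=robot.get_obs(); return o["position"],Ro.from_quat(o["tool_rot"]).as_matrix(),o
E
python3 - <<'E'
from h import *
S=cv2.imread("pics/scene0.png");D=cv2.imread("pics/side0.png")
ms,md=robot.camera_model("scene"),robot.camera_model("side")
L={"Acap":((289,192),(281,251)),"Aplug":((308,227),(345,237)),"Ccap":((228,238),(362,302)),"Cplug":((268,268),(408,268)),"Bcap":((188,243),(373,348)),"Bplug":((225,277),(428,307)),"lid1":((331,229),(365,204)),"lid2":((382,128),(220,164))}
for k,(a,b) in L.items():
    (p,n),(q,w)=blob(S,a),blob(D,b); x,e=tri(ms,p,md,q); print(k,p.round(1),n,q.round(1),w,x.round(4),round(e,1))
a=cv2.resize(S[145:225,310:425],None,fx=5,fy=5,interpolation=3); b=cv2.resize(D[155:235,240:345],None,fx=5,fy=5,interpolation=3)
o=np.zeros((800,600,3),np.uint8);o[:400,:575]=a;o[400:,:525]=b
cv2.imwrite("pics/rack0.png",o[:, :])
o2=np.hstack([cv2.resize(a,(400,300)),cv2.resize(b,(394,300))])
cv2.imwrite("pics/rack0b.png",o2)
E
```

```text
Acap [287.2 188.7] 56 [280.9 251.3] 175 [ 0.4344 -0.0067  0.0183] 2.7
Aplug [308.5 226.4] 46 [344.5 237. ] 61 [ 0.5971 -0.0551  0.0135] 0.1
Ccap [228.9 237.8] 71 [361.7 304.2] 264 [ 0.4607 -0.2711  0.0172] 0.2
Cplug [269.  267.5] 50 [409.5 266.7] 66 [ 0.6294 -0.2458  0.0167] 0.2
Bcap [189.1 242. ] 90 [370.3 350.3] 365 [ 0.3902 -0.3721  0.0182] 0.8
Bplug [224.2 275.9] 55 [428.2 306.6] 98 [ 0.5609 -0.3605  0.0166] 0.1
lid1 [331.3 228.4] 185 [364.1 203.3] 234 [ 0.6805 -0.0359  0.0725] 0.5
lid2 [383.1 127.9] 99 [220.1 163.2] 116 [0.4947 0.4128 0.0866] 0.4
```

View pics/rack0b.png

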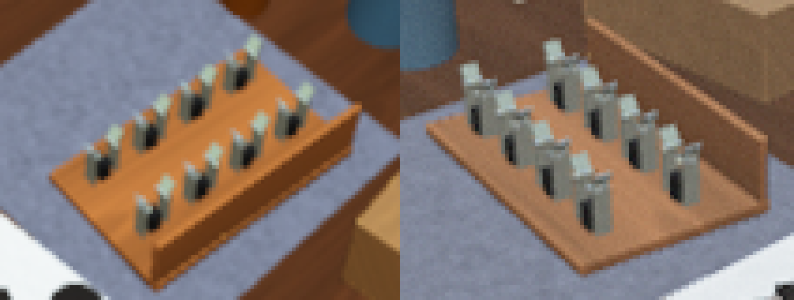

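The crops show the rack corners. In the scene view, front −y is at (324,196) and the stop's −y base is at (355,228). In the side view, front −y is at (289,227), front +y at (247,189) and stop −y at (338,211).

```bash
python3 - <<'E'
from h import *
ms,md=robot.camera_model("scene"),robot.camera_model("side")
f=575/400/5; 
sc=lambda u,v:(310+u*f,145+v*f)
g=525/394/5
sd=lambda u,v:(240+(u-400)*g,155+v*g)
print("front-y", tri(ms,sc(50,177),md,sd(583,267)), plane(md,sd(583,274),0))
print("stop-y",tri(ms,sc(155,290),md,sd(768,210)))
print("stop-y top",tri(ms,sc(155,243),md,sd(767,138)))
print("front+y",plane(md,sd(428,126),.012))
print("stop+y top",tri(ms,sc(360,103),md,sd(588,20)))
# lid height candidates
for n,c,s,h in(("1",(331.3,228.4),(364.1,203.3),.074),("2",(383.1,127.9),(220.1,163.2),.088)):
    print(n,plane(ms,c,h),plane(md,s,h))
E
```

```text
front-y (array([ 5.27220853e-01,  8.61535805e-02, -2.69063687e-05]), np.float64(6.754981562837769)) [0.52289996 0.0886254  0.        ]
stop-y (array([ 0.68916589,  0.07147377, -0.00867458]), np.float64(9.235125619411402))
stop-y top (array([0.68329655, 0.0685804 , 0.05874207]), np.float64(6.260149895227483))
front+y [0.5414741  0.34200048 0.012     ]
stop+y top (array([0.70420456, 0.33995946, 0.05843428]), np.float64(2.447849825818314))
1 [ 0.68158939 -0.03705781  0.074     ] [ 0.67895892 -0.03684314  0.074     ]
2 [0.49588855 0.41123532 0.088     ] [0.49380323 0.41099496 0.088     ]
```

>>> {"name": "carry_out", "arguments": {"commands": [[[1,-4,-16,37,0],[1,-4,-16,37,0],[1,-4,-16,37,0],[1,-4,-16,37,0],[1,-4,-16,37,0],[1,-4,-16,37,0],[1,-4,-16,37,0],[1,-4,-16,37,0]]]}}

```text
time: 0.77
position: [0.4803, 0.3183, 0.2488]
tool_rot: [0.148, 0.694, -0.152, 0.688]
ft_force: [0.5, 0.6, 0.1]
grip_width: 0.0868
```

>>> {"name": "carry_out", "arguments": {"commands": [[[1,0,-16,37,0],[1,0,-8,18,0],[1,0,0,0,-7],[1,0,0,0,-7],[1,0,0,0,-7],[1,0,0,0,-1],[1,0,0,0,0]]]}}

```text
time: 1.35
position: [0.5291, 0.2607, 0.2464]
tool_rot: [0.013, 0.711, -0.018, 0.703]
ft_force: [-0.8, -0.4, 0.1]
grip_width: 0.0865
```

```bash
cat >> h.py <<'E'
def togo(x,y,z,yaw=None):
    "mm in tool axes (now) and twist deg to bring the TCP to x,y,z with tool y axis along world yaw+90"
    p,R,o=toolaxes(); d=R.T@(np.array([x,y,z])-p)*1000
    cur=np.arctan2(-R[0,1],R[1,1]); tw=None
    if yaw is not None:
        e=yaw-cur; e=(e+np.pi/2)%np.pi-np.pi/2; tw=round(float(-np.degrees(e)),1)
        a=np.radians(tw); c,s=np.cos(a),np.sin(a)
        print("  after twist shift", np.round([d[0],c*d[1]+s*d[2],-s*d[1]+c*d[2]],1))
    print("togo",d.round(1),"twist",tw,"| pos",p.round(4),"yaw",round(float(cur),3),"q6",o["q"][5].round(2),"F",o["ft_force"].round(1),"t",round(o["time"],1),"w",round(o["grip_width"],4))
def snap(n,name):
    m=robot.camera_model(n); im=robot.camera(n)[:,:,::-1].copy(); cv2.imwrite(f"pics/{name}.png",im); return im,m
E
python3 - <<'E'
from h import *
import pickle
togo(.55,.25,.25,-.065)
im,m=snap("wrist","w1"); pickle.dump(m,open("w1.pkl","wb"))
E
```

```text
after twist shift [-3.7 -9.3 21.5]
togo [-3.7 -9.7 21.3] twist 1.2 | pos [0.5291 0.2607 0.2464] yaw -0.045 q6 -1.25 F [-0.8 -0.4  0.1] t 1.4 w 0.0865
```

View pics/w1.png

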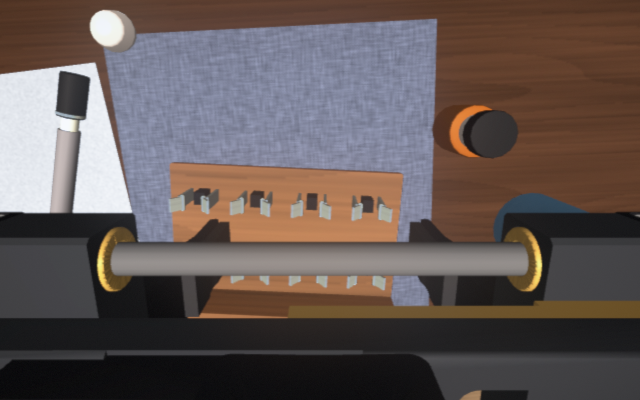

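The wrist view looks back towards the robot. The rack's front corners are at (172,163) and (402,173). The front finger pairs are at (177/207,203), (236/265,207), (296/325,210) and (356/386,212), the pen A cap is at (72,95), and jar2's lid is at (489,134).

```bash
python3 - <<'E'
from h import *
import pickle
m=pickle.load(open("w1.pkl","rb"))
a=plane(m,(172,163),.012);b=plane(m,(402,173),.012);d=b-a;print(a,b,np.hypot(*d[:2]))
yaw=np.arctan2(-d[0],d[1]);ex=np.array([np.cos(yaw),np.sin(yaw)]);O=(a+b)[:2]/2+.0725*ex
print("yaw",yaw,"origin",O)
ey=np.array([-ex[1],ex[0]])
P=[((177,197),(212,193)),((236,200),(268,201)),((296,202),(327,206)),((355,206),(388,208))]
tips=[((172,200),(213,193))]
for l,r in P:
    for z in(.06,):
        p=(plane(m,l,z)+plane(m,r,z))[:2]/2-O; print(np.round([p@ex,p@ey],4))
ims=cv2.imread("pics/w1.png")
c,n=blob(ims,(489,134),45); print(c,n,[plane(m,c,z).round(4) for z in(.088,.098)])
print(cv2.minAreaRect(np.argwhere((ims.max(2)<45)[110:165,440:525])[:,::-1].astype(np.float32)))
w=cv2.resize(ims[150:310,160:410],None,fx=3.2,fy=3.2,interpolation=3);cv2.imwrite("pics/w1c.png",w)
# scene-based check, corrected scale
ms,md=robot.camera_model("scene"),robot.camera_model("side")
sc=lambda u,v:(310+u*.2875,145+v*.26667)
sd=lambda u,v:(240+(u-400)*.2665,155+v*.26667)
for n,s,e in(("front-y",(50,177),(583,267)),("stop-y top",(155,243),(767,138)),("stop+y top",(360,103),(588,20))):
    x,er=tri(ms,sc(*s),md,sd(*e)); q=x[:2]-O; print(n,x.round(4),round(er,1),np.round([q@ex,q@ey],4))
E
```

```text
[0.52083472 0.09187186 0.012     ] [0.54370686 0.3523154  0.012     ] 0.26144593433718694
yaw -0.08759522314932743 origin [0.60449282 0.21575109]
[-0.0489 -0.0893]
[-0.0457 -0.0307]
[-0.0447  0.0302]
[-0.0443  0.0916]
[471.33968254 130.42539683] 315 [array([0.4929, 0.3969, 0.088 ]), array([0.4921, 0.3928, 0.098 ])]
((35.29412078857422, 20.32352638244629), (23.040882110595703, 45.59669494628906), 14.03624439239502)
front-y [0.5231 0.0877 0.0057] 0.5 [-0.0699 -0.1347]
stop-y top [0.6776 0.0707 0.0657] 1.5 [ 0.0855 -0.1381]
stop+y top [0.7018 0.3407 0.0617] 1.2 [0.0861 0.133 ]
```

View pics/w1c.png

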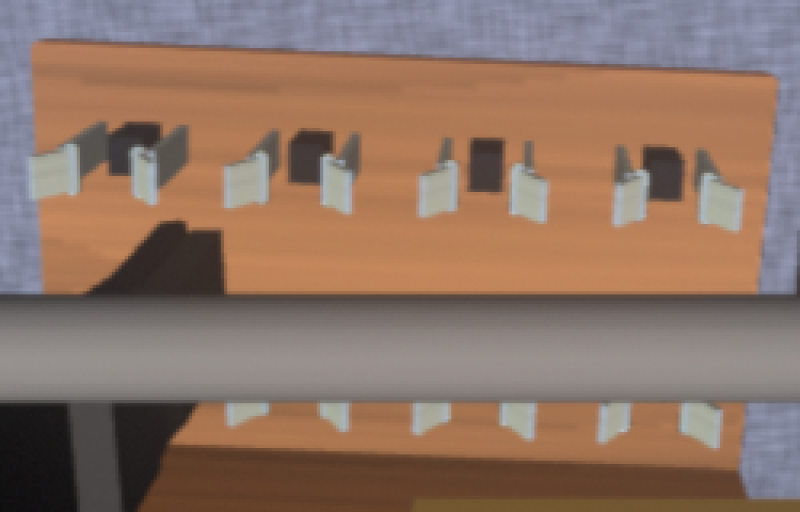

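The zoom shows finger tips at 30/157, 224/352, 419/547 and 614/742 in crop columns. I'll cast these at z=65 mm.

```bash
python3 - <<'E'
from h import *
import pickle
m=pickle.load(open("w1.pkl","rb"))
T=[]
for u,v in((93.5,175),(288,183),(483,190),(678,198)):
    T.append(plane(m,(160+u/3.2,150+v/3.2),.065)[:2])
T=np.array(T);print(T.round(4)); d=T[3]-T[0]; yaw=np.arctan2(-d[0],d[1]); print("len",np.hypot(*d),yaw)
for y in(yaw,-.087):
    ex=np.array([np.cos(y),np.sin(y)]); O=T.mean(0)+.038*ex; print(y,O.round(4))
# stop board axis from scene tri
a=np.array([.6776,.0707]);b=np.array([.7018,.3407]);d=b-a;print("stop yaw",np.arctan2(-d[0],d[1]))
# pens grasp geometry from triangulated ends
for n,c,p in(("A",(.4344,-.0067),(.5971,-.0551)),("C",(.4607,-.2711),(.6294,-.2458)),("B",(.3902,-.3721),(.5609,-.3605))):
    c,p=map(np.array,(c,p)); d=(p-c)/np.hypot(*(p-c)); print(n,"origin",(p-.0725*d).round(4),(c+.0905*d).round(4),"yaw",np.arctan2(d[1],d[0]).round(3))
togo(.51,-.03,.15,-.289)
E
```

```text
[[0.5566 0.1263]
 [0.5619 0.1876]
 [0.5668 0.2491]
 [0.5721 0.3105]]
len 0.18484955636463418 -0.08361315842092254
-0.08361315842092254 [0.6022 0.2152]
-0.087 [0.6022 0.2151]
stop yaw -0.08939076758287569
A origin [ 0.5276 -0.0344] [ 0.5211 -0.0325] yaw -0.289
C origin [ 0.5577 -0.2566] [ 0.5502 -0.2577] yaw 0.149
B origin [ 0.4886 -0.3654] [ 0.4805 -0.366 ] yaw 0.068
  after twist shift [  98.7 -283.1   65.6]
togo [  98.7 -290.5   -4.8] twist 14.0 | pos [0.5289 0.2607 0.2464] yaw -0.045 q6 -1.25 F [-0.1 -0.7  0.3] t 1.4 w 0.0869
```

>>> {"name": "carry_out", "arguments": {"commands": [[[1,12,0,0,7],[1,12,0,0,7],[1,12,-39,11,0],[1,12,-39,11,0],[1,12,-39,11,0],[1,12,-39,11,0],[1,12,-39,11,0],[1,12,-39,11,0]]]}}

```text
time: 2.07
position: [0.523, 0.0258, 0.152]
tool_rot: [0.106, 0.698, -0.106, 0.7]
ft_force: [1.0, -0.9, 0.3]
grip_width: 0.0869
```

>>> {"name": "carry_out", "arguments": {"commands": [[[1,0,-39,11,0],[1,0,-8,0,0],[1,0,0,0,0],[1,0,0,0,0]]]}}

```text
time: 2.4
position: [0.5179, -0.0303, 0.1493]
tool_rot: [0.111, 0.699, -0.112, 0.698]
ft_force: [-0.5, 0.1, 0.2]
grip_width: 0.0874
```

```bash
python3 - <<'E'
from h import *
togo(.525,-.034,.05,-.289)
im,m=snap("wrist","w2")
print([proj(m,(x,y,.014)).round() for x,y in((.525,-.034),(.4344,-.0067))])
E
```

```text
after twist shift [99.3 -1.4  8. ]
togo [99.3 -1.2  8. ] twist -1.6 | pos [ 0.5179 -0.0303  0.1493] yaw -0.317 q6 -1.53 F [-0.5  0.1  0.2] t 2.4 w 0.0874
[array([318., 189.]), array([315.,  74.])]
```

View pics/w2.png

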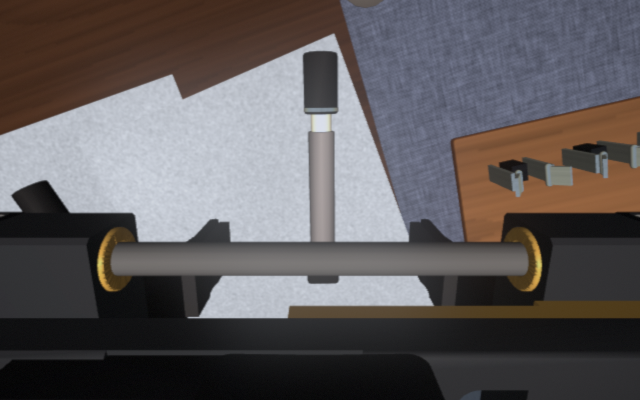

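The pen is centred between the jaws at col 321. The cap end is at row 52, the barrel's front end at row 131, and the pen is aligned with the tool to about 1°.

```bash
python3 - <<'E'
from h import *
m=robot.camera_model("wrist")
b=plane(m,(321,131),.022); c=plane(m,(320,52),.020); f=plane(m,(322,228),.025)
d=(f-c)[:2]; d/=np.hypot(*d); print(b,c,f,"yaw",np.arctan2(d[1],d[0])); 
print(b[:2]+.053*d, c[:2]+.114*d)
E
```

```text
[ 0.47773419 -0.01525417  0.022     ] [0.42017403 0.00266169 0.02      ] [ 0.55582322 -0.03976471  0.025     ] yaw -0.3031268291872112
[ 0.52831781 -0.03107498] [ 0.52897651 -0.03136798]
```

>>> {"name": "carry_out", "arguments": {"commands": [[[1,36,0,4,-1],[1,36,1,4,0],[1,36,1,3,0],[1,20,0,0,0],[1,12,0,0,0],[1,0,0,0,0]]], "force": 40}}

```text
time: 2.95
position: [0.5368, -0.0207, 0.0089]
tool_rot: [0.101, 0.695, -0.101, 0.705]
ft_force: [-1.3, 0.4, 0.2]
grip_width: 0.0871
```

```bash
python3 - <<'E'
from h import *
togo(.528,-.0315,.004,-.303)
E
```

```text
after twist shift [  4.8 -12.9  -5.2]
togo [  4.8 -12.8  -5.4] twist 0.9 | pos [ 0.5368 -0.0207  0.0089] yaw -0.287 q6 -1.53 F [-1.3  0.4  0.2] t 3.0 w 0.0871
```

>>> {"name": "carry_out", "arguments": {"commands": [[[1,2,-13,-5,1],[1,2,0,0,0],[0,0,0,0,0],[0,0,0,0,0],[0,0,0,0,0],[0,0,0,0,0],[0,0,0,0,0],[0,0,0,0,0]]], "force": 40}}

```text
time: 3.62
position: [0.5308, -0.0292, 0.0097]
tool_rot: [0.106, 0.691, -0.107, 0.707]
ft_force: [0.5, 0.1, -0.1]
grip_width: 0.0551
```

```bash
python3 - <<'E'
from h import *
p,R,o=toolaxes();print(R.round(3))
togo(.528,-.0315,.004,-.303)
E
```

```text
[[ 0.022  0.297  0.955]
 [-0.005  0.955 -0.297]
 [-1.     0.002  0.023]]
  after twist shift [ 5.6 -3.1 -2.1]
togo [ 5.6 -3.1 -2.1] twist 0.1 | pos [ 0.5308 -0.0292  0.0097] yaw -0.301 q6 -1.54 F [ 0.5  0.1 -0.1] t 3.6 w 0.0551
```

>>> {"name": "carry_out", "arguments": {"commands": [[[0,5,-2,-2,0],[0,2,0,0,0],[0,0,0,0,0],[0,0,0,0,0],[0,0,0,0,0],[0,0,0,0,0],[0,0,0,0,0],[0,0,0,0,0]]]}}

```text
time: 4.28
position: [0.5285, -0.031, 0.0022]
tool_rot: [0.106, 0.691, -0.107, 0.707]
ft_force: [-0.2, -0.5, -0.5]
grip_width: 0.0208
```

>>> {"name": "carry_out", "arguments": {"commands": [[[0,0,0,0,0],[0,0,0,0,0],[0,-20,0,0,0],[0,-30,0,0,0],[0,-30,0,0,0],[0,-30,0,0,0],[0,-10,0,0,0],[0,0,0,0,0]]]}}

```text
time: 4.95
position: [0.5238, -0.03, 0.1242]
tool_rot: [0.106, 0.694, -0.106, 0.705]
ft_force: [1.3, -0.7, -1.0]
grip_width: 0.021
```

```bash
python3 - <<'E'
from h import *
togo(.595,.1226,.125,-.086)
E
```

```text
after twist shift [-1.000e-01  1.581e+02  5.800e+01]
togo [-1.000e-01  1.669e+02  2.270e+01] twist -12.4 | pos [ 0.5238 -0.03    0.1242] yaw -0.302 q6 -1.54 F [ 1.3 -0.7 -1. ] t 5.0 w 0.021
```

>>> {"name": "carry_out", "arguments": {"commands": [[[0,0,0,0,-6],[0,0,0,0,-6],[0,0,36,13,0],[0,0,36,13,0],[0,0,36,13,0],[0,0,36,13,0],[0,0,10,4,0],[0,0,0,0,0]]]}}

```text
time: 5.62
position: [0.5926, 0.1222, 0.1182]
tool_rot: [0.03, 0.703, -0.032, 0.71]
ft_force: [0.5, -0.5, -0.7]
grip_width: 0.0213
```

```bash
python3 - <<'E'
from h import *
togo(.595,.1226,.1,-.086)
im,m=snap("wrist","w3")
E
```

```text
after twist shift [18.2  0.7  2.2]
togo [18.2  0.7  2.2] twist -0.1 | pos [0.5926 0.1222 0.1182] yaw -0.088 q6 -1.46 F [ 0.5 -0.5 -0.7] t 5.6 w 0.0213
```

View pics/w3.png

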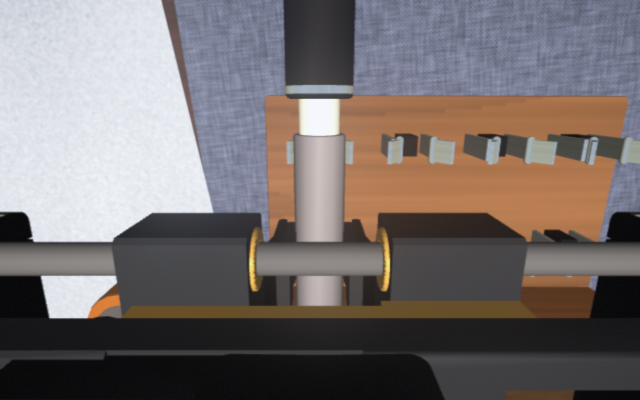

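The clip 1 tips span cols 287–352 (mid 319.5) and the barrel centre is at col 320, so the pen is lined up laterally. Descending.

>>> {"name": "carry_out", "arguments": {"commands": [[[0,18,0,2,0],[0,18,0,0,0],[0,5,0,0,0],[0,0,0,0,0]]]}}

```text
time: 6.0
position: [0.5906, 0.1168, 0.0739]
tool_rot: [0.03, 0.706, -0.034, 0.707]
ft_force: [-0.2, -0.3, 0.0]
grip_width: 0.0207
```

```bash
python3 - <<'E'
from h import *
togo(.595,.1226,.032,-.086)
E
```

```text
after twist shift [41.8  6.3  3.8]
togo [41.8  6.4  3.8] twist -0.2 | pos [0.5906 0.1168 0.0739] yaw -0.09 q6 -1.46 F [-0.2 -0.3  0. ] t 6.0 w 0.0207
```

>>> {"name": "carry_out", "arguments": {"commands": [[[0,4,6,3,0],[0,4,0,0,0],[0,0,0,0,0]]]}}

```text
time: 6.25
position: [0.5933, 0.12, 0.0655]
tool_rot: [0.031, 0.706, -0.035, 0.706]
ft_force: [0.3, -0.5, -0.4]
grip_width: 0.0209
```

```bash
python3 - <<'E'
from h import *
togo(.595,.1226,.032,-.086)
E
```

```text
after twist shift [33.5  2.9  1.5]
togo [33.5  2.9  1.5] twist -0.4 | pos [0.5933 0.12   0.0655] yaw -0.094 q6 -1.45 F [ 0.3 -0.5 -0.4] t 6.2 w 0.0209
```

>>> {"name": "carry_out", "arguments": {"commands": [[[0,7,4,1,0],[0,7,1,0,0],[0,7,0,0,0],[0,6,0,0,0],[0,5,0,0,0],[0,3,0,0,0]]]}}

```text
time: 6.75
position: [0.5971, 0.1222, 0.034]
tool_rot: [0.028, 0.704, -0.036, 0.709]
ft_force: [-1.1, -2.1, 0.2]
grip_width: 0.0205
```

```bash
python3 - <<'E'
from h import *
togo(.595,.1226,.032,-.086)
E
```

```text
after twist shift [ 1.9  0.3 -2.2]
togo [ 1.9  0.3 -2.2] twist -0.2 | pos [0.5971 0.1222 0.034 ] yaw -0.09 q6 -1.44 F [-1.1 -2.1  0.2] t 6.8 w 0.0205
```

>>> {"name": "carry_out", "arguments": {"commands": [[[0,3,0,0,0],[0,2,0,0,0],[0.5,0,0,0,0],[0.5,0,0,0,0],[0.5,0,0,0,0],[0.5,0,0,0,0],[0.5,0,0,0,0],[0.5,-20,0,0,0]]]}}

```text
time: 7.42
position: [0.5954, 0.1239, 0.0482]
tool_rot: [0.028, 0.706, -0.035, 0.707]
ft_force: [-0.0, 0.4, -0.2]
grip_width: 0.0426
```

>>> {"name": "carry_out", "arguments": {"commands": [[[0.5,-25,0,0,0],[0.5,-25,0,0,0],[0.5,-25,0,0,0],[0,-10,0,-35,0],[0,0,0,-35,0],[0,0,0,-35,0],[0,0,0,-35,0],[0,0,0,-30,0]]]}}

```text
time: 8.08
position: [0.4326, 0.1405, 0.1359]
tool_rot: [0.031, 0.699, -0.035, 0.713]
ft_force: [-1.1, 0.3, 0.2]
grip_width: 0.0177
```

```bash
python3 - <<'E'
from h import *
togo(.4614,.1341,.036,-.086)
a,_=snap("scene","s4");b,_=snap("side","d4")
o=np.hstack([cv2.resize(a[140:240,260:430],(400,235)),cv2.resize(b[150:280,220:400],(400,289))[:235]])
cv2.imwrite("pics/c4.png",o)
E
```

```text
after twist shift [100.5  -3.3  27.2]
togo [100.5  -3.1  27.2] twist -0.4 | pos [0.4326 0.1405 0.1359] yaw -0.094 q6 -1.39 F [-1.1  0.3  0.2] t 8.1 w 0.0177
```

View pics/c4.png

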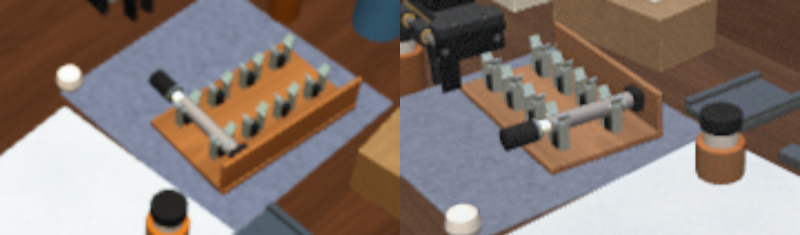

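The pen sits in place 1 in both views. Next I'll push its cap home.

>>> {"name": "carry_out", "arguments": {"commands": [[[0,25,-1,4,0],[0,25,-1,4,0],[0,25,-1,4,0],[0,22,0,4,0],[0,5,0,4,0],[0,0,0,0,0]]]}}

```text
time: 8.68
position: [0.4539, 0.1362, 0.0311]
tool_rot: [0.03, 0.699, -0.034, 0.714]
ft_force: [0.6, -0.2, 0.1]
grip_width: -0.0
```

```bash
python3 - <<'E'
from h import *
togo(.4614,.1341,.036,-.086)
togo(.495,.1316,.036,-.086)
E
```

```text
after twist shift [-4.7 -1.5  7.8]
togo [-4.7 -1.4  7.8] twist -0.2 | pos [0.4539 0.1362 0.0311] yaw -0.09 q6 -1.4 F [ 0.6 -0.2  0.1] t 8.7 w -0.0
  after twist shift [-3.9 -1.  41.4]
togo [-3.9 -0.9 41.4] twist -0.2 | pos [0.4539 0.1362 0.0311] yaw -0.09 q6 -1.4 F [ 0.6 -0.2  0.1] t 8.7 w -0.0
```

>>> {"name": "carry_out", "arguments": {"commands": [[[0,-4,-1,7,0],[0,0,0,7,0],[0,0,0,6,0],[0,0,0,5,0],[0,0,0,5,0]]]}}

```text
time: 9.1
position: [0.4817, 0.1324, 0.0383]
tool_rot: [0.029, 0.702, -0.034, 0.711]
ft_force: [-1.2, -0.1, -1.0]
grip_width: 0.0003
```

>>> {"name": "carry_out", "arguments": {"commands": [[[0,0,0,4,0],[0,0,0,4,0],[0,0,0,4,0]]]}}

```text
time: 9.35
position: [0.4868, 0.1318, 0.0389]
tool_rot: [0.03, 0.708, -0.034, 0.705]
ft_force: [-6.8, 2.1, 4.4]
grip_width: 0.0005
```

```bash
python3 - <<'E'
from h import *
togo(.495,.1316,.036,-.086)
E
```

```text
after twist shift [2.9 0.5 8.2]
togo [2.9 0.6 8.2] twist -0.3 | pos [0.4868 0.1318 0.0389] yaw -0.091 q6 -1.42 F [-6.8  2.1  4.4] t 9.3 w 0.0005
```

>>> {"name": "carry_out", "arguments": {"commands": [[[0,1,0,6,0],[0,0,0,6,0],[0,0,0,6,0]]]}}

```text
time: 9.6
position: [0.4864, 0.1316, 0.038]
tool_rot: [0.029, 0.721, -0.035, 0.691]
ft_force: [-10.5, 1.6, 9.3]
grip_width: 0.0004
```

>>> {"name": "carry_out", "arguments": {"commands": [[[0,0,0,7,0],[0,0,0,7,0]]]}}

```text
time: 9.77
position: [0.4859, 0.1315, 0.038]
tool_rot: [0.029, 0.732, -0.035, 0.68]
ft_force: [-12.1, 2.3, 7.4]
grip_width: 0.0004
```

>>> {"name": "carry_out", "arguments": {"commands": [[[0,0,0,8,0],[0,0,0,8,0]]]}}

```text
time: 9.93
position: [0.4854, 0.1314, 0.0375]
tool_rot: [0.028, 0.744, -0.035, 0.667]
ft_force: [-13.7, 1.6, 8.6]
grip_width: 0.0002
```

>>> {"name": "carry_out", "arguments": {"commands": [[[0,0,0,-10,0],[0,0,0,-41,0],[0,-20,0,-30,0],[0.3,0,0,0,0]]]}}

```text
time: 10.27
position: [0.4099, 0.1391, 0.067]
tool_rot: [0.029, 0.74, -0.035, 0.671]
ft_force: [-1.5, -0.4, -0.6]
grip_width: 0.0026
```

```bash
python3 - <<'E'
from h import *
p,R,o=toolaxes();print(R.round(3)); togo(.4614,.1341,.036,-.086)
m=robot.camera_model("wrist")
im,m=snap("wrist","w5")
a,ms=snap("scene","s5");b,md=snap("side","d5")
cv2.imwrite("pics/c5.png",np.hstack([cv2.resize(a[140:240,260:430],(400,235)),cv2.resize(b[150:280,220:400],(400,289))[:235]]))
E
```

```text
[[-0.099  0.09   0.991]
 [-0.004  0.996 -0.091]
 [-0.995 -0.013 -0.098]]
  after twist shift [25.8 -0.1 54.5]
togo [25.8  0.  54.5] twist -0.2 | pos [0.4099 0.1391 0.067 ] yaw -0.09 q6 -1.42 F [-1.5 -0.4 -0.6] t 10.3 w 0.0026
```

View pics/c5.png

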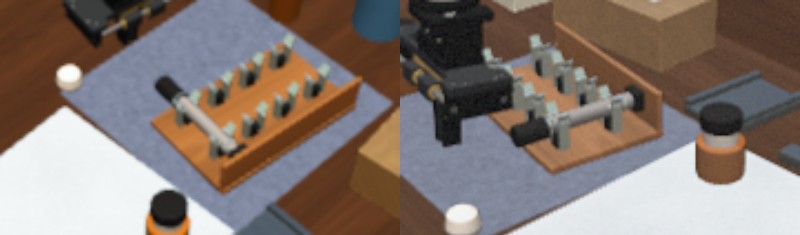

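The white ring is gone, so pen A's cap is home. The tool has tilted about 5.6°, which is tolerable, and I'll push more gently next time. Next is pen C.

>>> {"name": "carry_out", "arguments": {"commands": [[[1,-30,0,0,-6],[1,-30,0,0,-7],[1,-20,-35,10,0],[1,0,-38,16,0],[1,0,-38,16,0],[1,0,-38,16,0],[1,0,-38,16,0],[1,0,-38,16,0]]]}}

```text
time: 11.08
position: [0.5604, -0.0661, 0.1389]
tool_rot: [-0.056, 0.729, 0.054, 0.68]
ft_force: [0.7, 1.3, 0.7]
grip_width: 0.0644
```

```bash
python3 - <<'E'
from h import *
togo(.545,-.257,.15,.149)
E
```

```text
after twist shift [  -8.5 -186.5  -44.2]
togo [  -8.5 -186.2  -45.5] twist 0.4 | pos [ 0.5604 -0.0661  0.1389] yaw 0.156 q6 -2.01 F [0.7 1.3 0.7] t 11.1 w 0.0644
```

>>> {"name": "carry_out", "arguments": {"commands": [[[1,-2,-36,-9,0],[1,-2,-36,-9,0],[1,-2,-36,-9,0],[1,-2,-36,-9,0],[1,0,-36,-9,0],[1,0,-6,0,0],[1,0,0,0,0]]]}}

```text
time: 11.67
position: [0.5651, -0.2891, 0.1493]
tool_rot: [-0.059, 0.719, 0.043, 0.691]
ft_force: [-0.1, 0.2, 0.6]
grip_width: 0.0865
```

```bash
python3 - <<'E'
from h import *
togo(.545,-.257,.15,.149)
im,m=snap("wrist","w6")
g=im.max(2)
# cap blob
c,n=blob(im,(320,90),60); print(c,n)
for r in(120,150,180,200): 
    print(r,np.flatnonzero((g[r]<190)&(np.abs(np.arange(640)-320)<100))[[0,-1]] if (g[r,220:420]<190).any() else None)
E
```

```text
after twist shift [ -0.8  34.7 -15.2]
togo [ -0.8  34.7 -15.3] twist -0.2 | pos [ 0.5651 -0.2891  0.1493] yaw 0.145 q6 -2.32 F [-0.1  0.2  0.6] t 11.7 w 0.0865
[427.52132701 235.40521327] 422
120 [231 417]
150 [230 379]
180 [224 378]
200 [350 408]
```

View pics/w6.png

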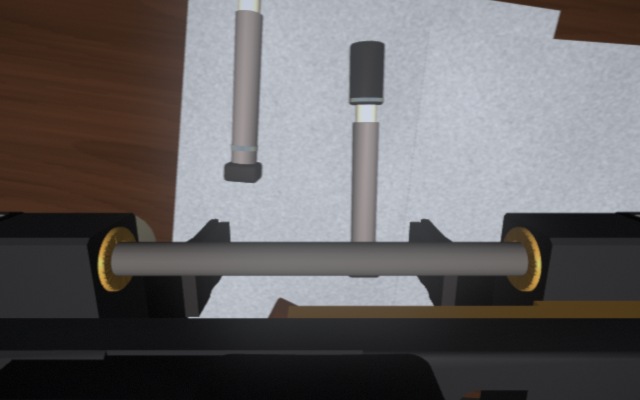

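Pen C's cap end is at (367,42), the barrel's front end at (366,122), and the barrel runs to (363,238). Pen B's plug is at (243,172). A corner of the seal box shows at (285,305).

```bash
python3 - <<'E'
from h import *
m=robot.camera_model("wrist")
b=plane(m,(366,122),.022); c=plane(m,(367,42),.020); f=plane(m,(363,238),.025)
d=(f-c)[:2]; d/=np.hypot(*d); y=np.arctan2(d[1],d[0]);print("yaw",y); 
print(b[:2]+.053*d, c[:2]+.114*d)
O=(b[:2]+.053*d+c[:2]+.114*d)/2
togo(*O,.05,y)
ms=robot.camera_model("scene"); print([plane(ms,p,.045).round(3) for p in((262,290),(290,280),(297,292))])
E
```

```text
yaw 0.14719592550344016
[ 0.55821478 -0.2547453 ] [ 0.55816535 -0.25526016]
  after twist shift [98.6 36.7  2.2]
togo [98.6 36.7  2.1] twist -0.1 | pos [ 0.5651 -0.289   0.1493] yaw 0.145 q6 -2.32 F [-0.7 -0.5  0.9] t 11.7 w 0.0871
[array([ 0.686, -0.314,  0.045]), array([ 0.716, -0.236,  0.045]), array([ 0.758, -0.246,  0.045])]
```

>>> {"name": "carry_out", "arguments": {"commands": [[[1,10,34,0,0],[1,30,4,2,0],[1,30,0,0,0],[1,25,0,0,0],[1,0,0,0,0]]]}}

```text
time: 12.13
position: [0.5647, -0.2511, 0.0525]
tool_rot: [-0.062, 0.716, 0.041, 0.695]
ft_force: [-1.3, -0.1, -0.6]
grip_width: 0.0869
```

```bash
python3 - <<'E'
from h import *
togo(.558,-.255,.003,.147)
E
```

```text
after twist shift [49.7 -1.5 -5.6]
togo [49.7 -1.5 -5.6] twist 0.0 | pos [ 0.5647 -0.2511  0.0525] yaw 0.148 q6 -2.26 F [-1.3 -0.1 -0.6] t 12.1 w 0.0869
```

>>> {"name": "carry_out", "arguments": {"commands": [[[0.6,18,-3,-3,0],[0.4,18,0,-2,0],[0.4,9,0,0,0],[0.4,4,0,0,0],[0.4,0,0,0,0]]]}}

```text
time: 12.55
position: [0.5633, -0.2519, 0.0044]
tool_rot: [-0.065, 0.714, 0.044, 0.695]
ft_force: [-0.2, 0.4, 0.2]
grip_width: 0.0616
```

```bash
python3 - <<'E'
from h import *
togo(.558,-.255,.003,.147)
E
```

```text
after twist shift [ 1.6 -2.2 -5.6]
togo [ 1.6 -2.2 -5.7] twist 0.4 | pos [ 0.5633 -0.2519  0.0044] yaw 0.155 q6 -2.26 F [-0.2  0.4  0.2] t 12.6 w 0.0616
```

>>> {"name": "carry_out", "arguments": {"commands": [[[0,1,-2,-6,0],[0,1,0,0,0],[0,0,0,0,0],[0,0,0,0,0],[0,0,0,0,0],[0,0,0,0,0],[0,0,0,0,0],[0,0,0,0,0]]], "force": 40}}

```text
time: 13.22
position: [0.5607, -0.2566, 0.0081]
tool_rot: [-0.068, 0.712, 0.042, 0.698]
ft_force: [0.5, -0.1, -1.2]
grip_width: 0.0206
```

>>> {"name": "carry_out", "arguments": {"commands": [[[0,0,0,0,0],[0,0,0,0,0],[0,0,0,0,0],[0,0,0,0,0]]]}}

```text
time: 13.55
position: [0.5605, -0.2565, 0.0078]
tool_rot: [-0.067, 0.712, 0.042, 0.698]
ft_force: [0.1, 0.3, -1.1]
grip_width: 0.0211
```

```bash
python3 - <<'E'
from h import *
togo(.558,-.255,.003,.147)
E
```

```text
after twist shift [ 4.8  2.1 -2.2]
togo [ 4.8  2.1 -2.2] twist 0.5 | pos [ 0.5605 -0.2565  0.0078] yaw 0.155 q6 -2.27 F [ 0.1  0.3 -1.1] t 13.6 w 0.0211
```

>>> {"name": "carry_out", "arguments": {"commands": [[[0,-20,0,0,0],[0,-35,0,0,0],[0,-35,0,0,0],[0,-35,0,0,6],[0,-5,0,0,7],[0,0,0,0,0]]]}}

```text
time: 14.05
position: [0.5609, -0.2503, 0.1396]
tool_rot: [0.017, 0.714, -0.041, 0.698]
ft_force: [0.4, 0.3, -1.3]
grip_width: 0.0212
```

```bash
python3 - <<'E'
from h import *
togo(.600,.1844,.13,-.086)
E
```

```text
after twist shift [ -5.4 436.5   1.3]
togo [ -5.4 436.5   3.6] twist 0.3 | pos [ 0.5609 -0.2503  0.1396] yaw -0.081 q6 -2.04 F [ 0.4  0.3 -1.3] t 14.1 w 0.0212
```

>>> {"name": "carry_out", "arguments": {"commands": [[[0,0,30,0,0],[0,0,40,0,0],[0,0,40,0,0],[0,0,40,0,0],[0,0,40,0,0],[0,0,40,0,0],[0,0,40,0,0],[0,0,40,0,0]]]}}

```text
time: 14.72
position: [0.5844, 0.0583, 0.1229]
tool_rot: [0.011, 0.714, -0.039, 0.698]
ft_force: [0.8, -1.4, -0.5]
grip_width: 0.021
```

```bash
python3 - <<'E'
from h import *
togo(.600,.1844,.13,-.086)
E
```

```text
after twist shift [-12.4 126.5   4.4]
togo [-12.4 126.5   6.4] twist 0.9 | pos [0.5844 0.0583 0.1229] yaw -0.071 q6 -1.54 F [ 0.8 -1.4 -0.5] t 14.7 w 0.021
```

>>> {"name": "carry_out", "arguments": {"commands": [[[0,-10,36,1,1],[0,-5,36,1,0],[0,-5,36,1,0],[0,0,12,0,0],[0,0,0,0,0],[0,0,0,0,0]]]}}

```text
time: 15.22
position: [0.5912, 0.1932, 0.1302]
tool_rot: [0.008, 0.719, -0.035, 0.694]
ft_force: [-1.2, 0.0, -0.9]
grip_width: 0.0207
```

```bash
python3 - <<'E'
from h import *
togo(.600,.1844,.09,-.086)
im,m=snap("wrist","w7")
print([(proj(m,(.603-.038*.996-s*.031*.086-.0*0, .2153+.038*.086-.031*.996,.065))).round() for s in(1,)])
g=im.astype(int)
E
```

```text
after twist shift [40.2 -6.3 10.8]
togo [40.2 -6.6 10.7] twist 1.5 | pos [0.5912 0.1932 0.1302] yaw -0.06 q6 -1.34 F [-1.2  0.  -0.9] t 15.2 w 0.0207
[array([313., 164.])]
```

View pics/w7.png

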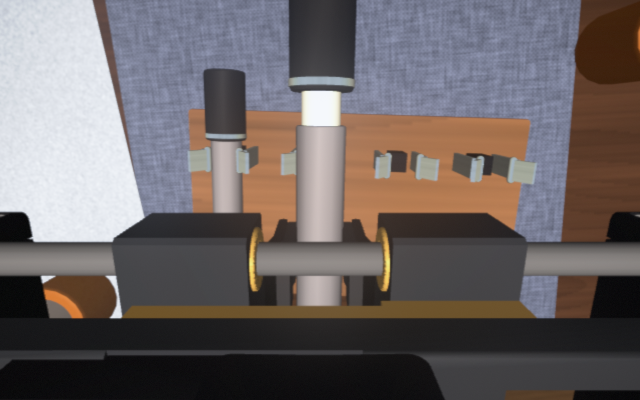

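Place 2's clip projects at col 313 and the pen is at col 320, which agrees with the −6 mm still to go. Descending in checked steps.

>>> {"name": "carry_out", "arguments": {"commands": [[[0,15,-6,9,1.5],[0,15,-1,3,0],[0,12,0,0,0],[0,0,0,0,0]]]}}

```text
time: 15.6
position: [0.6007, 0.1749, 0.0858]
tool_rot: [0.018, 0.72, -0.048, 0.693]
ft_force: [-0.9, 1.0, -0.9]
grip_width: 0.021
```

```bash
python3 - <<'E'
from h import *
togo(.600,.1844,.066,-.086); print(toolaxes()[1][:,0])
E
```

```text
after twist shift [19.5 10.3 -0.8]
togo [19.5 10.3 -0.9] twist -0.3 | pos [0.6007 0.1749 0.0858] yaw -0.092 q6 -1.33 F [-0.9  1.  -0.9] t 15.6 w 0.021
[-0.04001399 -0.04066455 -0.99837131]
```

>>> {"name": "carry_out", "arguments": {"commands": [[[0,5,9,0,0],[0,7,0,0,0],[0,0,0,0,0]]]}}

```text
time: 15.85
position: [0.6012, 0.1791, 0.0724]
tool_rot: [0.019, 0.72, -0.05, 0.692]
ft_force: [-0.9, -0.3, -1.1]
grip_width: 0.0213
```

```bash
python3 - <<'E'
from h import *
togo(.600,.184,.034,-.086)
E
```

```text
after twist shift [38.2  6.5 -0.1]
togo [38.2  6.5 -0.2] twist -0.6 | pos [0.6012 0.1791 0.0724] yaw -0.097 q6 -1.32 F [-0.9 -0.3 -1.1] t 15.8 w 0.0213
```

>>> {"name": "carry_out", "arguments": {"commands": [[[0,2,6,0,0],[0,3,1,0,0],[0,6,0,0,0],[0,0,0,0,0]]]}}

```text
time: 16.18
position: [0.6022, 0.1864, 0.0615]
tool_rot: [0.019, 0.719, -0.05, 0.693]
ft_force: [-0.5, 0.4, -0.7]
grip_width: 0.021
```

```bash
python3 - <<'E'
from h import *
togo(.600,.184,.034,-.086)
E
```

```text
after twist shift [27.6 -1.3 -1. ]
togo [27.6 -1.3 -1. ] twist -0.6 | pos [0.6022 0.1864 0.0615] yaw -0.096 q6 -1.31 F [-0.5  0.4 -0.7] t 16.2 w 0.021
```

>>> {"name": "carry_out", "arguments": {"commands": [[[0,7,-1,-1,0],[0,7,0,0,0],[0,6,0,0,0],[0,6,0,0,0],[0,4,0,0,0],[0,4,0,0,0]]]}}

```text
time: 16.68
position: [0.6023, 0.183, 0.0367]
tool_rot: [0.016, 0.717, -0.049, 0.695]
ft_force: [-6.8, -0.5, 31.3]
grip_width: 0.021
```

```bash
python3 - <<'E'
from h import *
togo(.600,.184,.034,-.086)
E
```

```text
after twist shift [ 2.8  1.  -2.3]
togo [ 2.8  1.  -2.3] twist -0.3 | pos [0.6023 0.183  0.0367] yaw -0.092 q6 -1.31 F [-6.8 -0.5 31.3] t 16.7 w 0.021
```

The 31 N upward force says it has bottomed in the seat. Releasing and going round to the front.

>>> {"name": "carry_out", "arguments": {"commands": [[[0.5,0,0,0,0],[0.5,0,0,0,0],[0.5,0,0,0,0],[0.5,0,0,0,0],[0.5,0,0,0,0],[0.5,0,0,0,0],[0.5,-20,0,0,0],[0.5,-25,0,0,0]]]}}

```text
time: 17.35
position: [0.5986, 0.1849, 0.0757]
tool_rot: [0.017, 0.722, -0.05, 0.69]
ft_force: [-0.2, 0.0, 0.1]
grip_width: 0.0433
```

>>> {"name": "carry_out", "arguments": {"commands": [[[0.5,-25,0,0,0],[0.5,-25,0,0,0],[0,-10,0,-30,0],[0,0,0,-35,0],[0,0,0,-35,0],[0,0,0,-35,0],[0,0,0,-20,0],[0,0,0,0,0]]]}}

```text
time: 18.02
position: [0.4452, 0.2024, 0.1443]
tool_rot: [0.018, 0.72, -0.051, 0.692]
ft_force: [0.5, -0.8, -1.2]
grip_width: 0.0113
```

```bash
python3 - <<'E'
from h import *
togo(.4585,.1966,.036,-.086)
snap("wrist","w8")
E
```

```text
after twist shift [107.8   0.5  17.7]
togo [107.8   0.7  17.7] twist -0.6 | pos [0.4452 0.2024 0.1443] yaw -0.097 q6 -1.23 F [ 0.5 -0.8 -1.2] t 18.0 w 0.0113
```

View pics/w8.png

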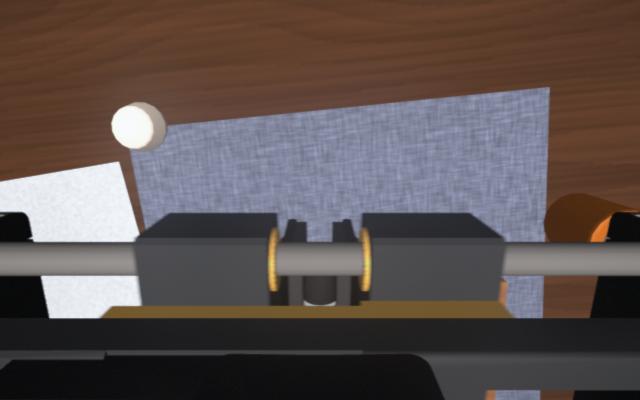

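The fingers are just in front of cap 2 and lined up with it at col 320. I'll descend slightly in front of it.

>>> {"name": "carry_out", "arguments": {"commands": [[[0,27,0,2,0],[0,27,0,2,0],[0,27,0,2,0],[0,22,0,2,0],[0,4,0,0,0],[0,0,0,0,0]]]}}

```text
time: 18.57
position: [0.4668, 0.1984, 0.034]
tool_rot: [0.021, 0.712, -0.049, 0.701]
ft_force: [-0.2, -0.7, 0.5]
grip_width: 0.0005
```

```bash
python3 - <<'E'
from h import *
togo(.4947,.1935,.034,-.086); print(toolaxes()[1][:,0])
E
```

```text
after twist shift [-0.3 -2.4 28.2]
togo [-0.3 -2.1 28.3] twist -0.7 | pos [0.4668 0.1984 0.034 ] yaw -0.099 q6 -1.22 F [-0.2 -0.7  0.5] t 18.6 w 0.0005
[-0.01757136 -0.03937986 -0.9990698 ]
```

>>> {"name": "carry_out", "arguments": {"commands": [[[0,0,-2,7,0],[0,0,0,7,0],[0,0,0,7,0]]]}}

```text
time: 18.82
position: [0.4862, 0.1937, 0.0341]
tool_rot: [0.02, 0.714, -0.05, 0.698]
ft_force: [-4.0, 0.7, -1.2]
grip_width: 0.0004
```

>>> {"name": "carry_out", "arguments": {"commands": [[[0,0,0,6,0],[0,0,0,5,0]]]}}

```text
time: 18.98
position: [0.492, 0.1924, 0.0348]
tool_rot: [0.02, 0.719, -0.051, 0.693]
ft_force: [-15.4, 5.4, 3.6]
grip_width: 0.0005
```

It stops at the same rack x (−0.1086) as pen 1's cap did when home. Retreating towards pen B.

>>> {"name": "carry_out", "arguments": {"commands": [[[0,0,0,-12,0],[0,0,0,-35,0],[1,-40,0,-15,0],[1,-40,0,0,0],[1,-35,-20,0,0],[1,0,-40,0,-5],[1,0,-40,0,-4],[1,0,-40,2,0]]]}}

```text
time: 19.65
position: [0.4453, 0.0662, 0.1687]
tool_rot: [-0.041, 0.709, 0.013, 0.704]
ft_force: [2.1, 0.3, -0.5]
grip_width: 0.0326
```

```bash
python3 - <<'E'
from h import *
togo(.475,-.366,.15,.068)
ms,md=robot.camera_model("scene"),robot.camera_model("side")
S,_=snap("scene","s9");D,_=snap("side","d9")
L={"Bcap":((188,243),(373,348)),"Bplug":((225,277),(428,307))}
for k,(a,b) in L.items():
    (p,n),(q,w)=blob(S,a),blob(D,b); x,e=tri(ms,p,md,q); print(k,p.round(1),n,q.round(1),w,x.round(4),round(e,1))
E
```

```text
after twist shift [  35.5 -432.2    0.7]
togo [  35.5 -432.2   -3.1] twist 0.5 | pos [0.4453 0.0662 0.1687] yaw 0.077 q6 -1.69 F [ 2.1  0.3 -0.5] t 19.6 w 0.0326
Bcap [189. 242.] 90 [370.4 350.3] 365 [ 0.3901 -0.3723  0.0185] 0.7
Bplug [224.2 275.9] 55 [428.2 306.8] 99 [ 0.5608 -0.3605  0.0163] 0.2
```

>>> {"name": "carry_out", "arguments": {"commands": [[[1,0,-40,0,0],[1,0,-40,0,0],[1,0,-40,0,0],[1,0,-40,0,0],[1,0,-40,0,0],[1,0,-40,0,0],[1,0,-40,0,0],[1,0,-40,0,0]]]}}

```text
time: 20.42
position: [0.4802, -0.2602, 0.1928]
tool_rot: [-0.044, 0.698, 0.008, 0.715]
ft_force: [0.1, 0.4, 0.6]
grip_width: 0.0859
```

```bash
python3 - <<'E'
from h import *
togo(.475,-.366,.15,.068)
E
```

```text
after twist shift [  48.  -102.8  -13.5]
togo [  48.  -102.7  -13.8] twist 0.2 | pos [ 0.4802 -0.2602  0.1928] yaw 0.072 q6 -2.32 F [0.1 0.4 0.6] t 20.4 w 0.0859
```

>>> {"name": "carry_out", "arguments": {"commands": [[[1,15,-36,-3,0],[1,15,-36,-3,0],[1,12,-28,-3,0],[1,0,-2,0,0],[1,0,0,0,0]]]}}

```text
time: 20.83
position: [0.4879, -0.3845, 0.1635]
tool_rot: [-0.049, 0.691, -0.004, 0.721]
ft_force: [0.5, 1.8, 0.2]
grip_width: 0.0873
```

```bash
python3 - <<'E'
from h import *
togo(.475,-.366,.15,.068)
im,m=snap("wrist","w10")
for x,y in((.485,-.3655),(.39,-.372)): print(proj(m,(x,y,.014)).round())
g=cv2.cvtColor(im,cv2.COLOR_BGR2GRAY)
u0=int(proj(m,(.42,-.37,.02))[0])
for r in(60,80,100,140,160,180,200): 
    s=g[r,u0-60:u0+60]; k=np.flatnonzero(s<150); print(r,(k[[0,-1]]+u0-60,np.median(s[k])) if len(k) else None)
col=g[10:230,u0]; print("col",u0,list(col[::4]))
E
```

```text
after twist shift [ 11.6  20.3 -12.1]
togo [ 11.6  20.2 -12.2] twist -0.3 | pos [ 0.4879 -0.3845  0.1635] yaw 0.063 q6 -2.46 F [0.5 1.8 0.2] t 20.8 w 0.0873
[354. 169.]
[356.  54.]
60 (array([295, 414]), np.float64(81.0))
80 (array([295, 374]), np.float64(75.0))
100 (array([295, 296]), np.float64(103.5))
140 (array([345, 368]), np.float64(141.0))
160 (array([345, 367]), np.float64(138.5))
180 (array([344, 367]), np.float64(141.5))
200 (array([344, 366]), np.float64(135.0))
col 355 [np.uint8(63), np.uint8(63), np.uint8(65), np.uint8(62), np.uint8(68), np.uint8(65), np.uint8(53), np.uint8(55), np.uint8(58), np.uint8(60), np.uint8(62), np.uint8(64), np.uint8(66), np.uint8(68), np.uint8(72), np.uint8(74), np.uint8(77), np.uint8(79), np.uint8(81), np.uint8(82), np.uint8(162), np.uint8(100), np.uint8(244), np.uint8(244), np.uint8(244), np.uint8(244), np.uint8(181), np.uint8(185), np.uint8(186), np.uint8(187), np.uint8(188), np.uint8(189), np.uint8(190), np.uint8(190), np.uint8(191), np.uint8(191), np.uint8(192), np.uint8(193), np.uint8(193), np.uint8(193), np.uint8(192), np.uint8(192), np.uint8(192), np.uint8(192), np.uint8(191), np.uint8(191), np.uint8(191), np.uint8(191), np.uint8(191), np.uint8(190), np.uint8(190), np.uint8(189), np.uint8(189), np.uint8(188), np.uint8(187)]
```

```bash
python3 - <<'E'
from h import *
m=robot.camera_model("wrist")
b=plane(m,(356.8,112),.022); f=plane(m,(355,200),.025); f0=plane(m,(356.5,140),.025)
d=(f-b)[:2]; d/=np.hypot(*d); y=np.arctan2(d[1],d[0]);print("yaw",y)
O=b[:2]+.053*d; print(O, b[:2]+.053*np.array([np.cos(.07),np.sin(.07)]))
togo(*O,.05,.068)
E
```

```text
yaw 0.07113747684972403
[ 0.48821018 -0.36384183] [ 0.48821443 -0.36390196]
  after twist shift [111.7  29.   -3. ]
togo [111.7  29.   -3.1] twist -0.3 | pos [ 0.488  -0.3843  0.1637] yaw 0.064 q6 -2.46 F [ 0.8 -1.5  0.1] t 20.9 w 0.0871
```

>>> {"name": "carry_out", "arguments": {"commands": [[[1,20,24,-3,0],[1,36,4,0,0],[0.7,36,0,0,0],[0.4,18,0,0,0],[0.4,0,0,0,0],[0.4,0,0,0,0]]]}}

```text
time: 21.38
position: [0.4959, -0.3598, 0.0568]
tool_rot: [-0.056, 0.686, -0.004, 0.725]
ft_force: [0.7, 0.8, 0.6]
grip_width: 0.0682
```

```bash
python3 - <<'E'
from h import *
togo(.4882,-.364,.005,.07)
E
```

```text
after twist shift [ 51.4   0.9 -10.7]
togo [ 51.4   0.9 -10.7] twist 0.0 | pos [ 0.4959 -0.3598  0.0568] yaw 0.07 q6 -2.43 F [0.7 0.8 0.6] t 21.4 w 0.0682
```

>>> {"name": "carry_out", "arguments": {"commands": [[[0.5,20,0,-6,0],[0.5,18,0,-5,0],[0.5,10,0,0,0],[0.5,3,0,0,0],[0.5,0,0,0,0]]]}}

```text
time: 21.8
position: [0.4944, -0.3649, 0.0134]
tool_rot: [-0.061, 0.682, -0.006, 0.728]
ft_force: [-1.0, 0.4, -0.2]
grip_width: 0.0443
```

```bash
python3 - <<'E'
from h import *
togo(.4882,-.364,.005,.07)
E
```

```text
after twist shift [ 7.9  2.2 -6.7]
togo [ 7.9  2.2 -6.6] twist 0.3 | pos [ 0.4944 -0.3649  0.0134] yaw 0.075 q6 -2.44 F [-1.   0.4 -0.2] t 21.8 w 0.0443
```

>>> {"name": "carry_out", "arguments": {"commands": [[[0.5,7,2,-6,0],[0.5,3,0,0,0],[0,0,0,0,0],[0,0,0,0,0],[0,0,0,0,0],[0,0,0,0,0],[0,0,0,0,0],[0,0,0,0,0]]], "force": 40}}

```text
time: 22.47
position: [0.4913, -0.366, 0.007]
tool_rot: [-0.064, 0.68, -0.008, 0.73]
ft_force: [0.2, 0.2, -1.6]
grip_width: 0.021
```

```bash
python3 - <<'E'
from h import *
togo(.4882,-.364,.005,.07);print(toolaxes()[1][:,0])
E
```

```text
after twist shift [ 1.5  2.4 -3.1]
togo [ 1.5  2.4 -3. ] twist 0.3 | pos [ 0.4913 -0.366   0.007 ] yaw 0.075 q6 -2.44 F [ 0.2  0.2 -1.6] t 22.5 w 0.021
[ 0.07445869 -0.09836321 -0.99236112]
```

>>> {"name": "carry_out", "arguments": {"commands": [[[0,0,0,0,0],[0,-20,0,0,0],[0,-35,0,0,0],[0,-35,0,0,0],[0,-35,0,0,4],[0,-5,0,0,5],[0,0,0,0,0]]]}}

```text
time: 23.05
position: [0.4798, -0.3516, 0.138]
tool_rot: [-0.002, 0.679, -0.062, 0.731]
ft_force: [0.1, -0.5, -0.7]
grip_width: 0.0211
```

```bash
python3 - <<'E'
from h import *
togo(.6057,.2462,.14,-.086);print(toolaxes()[1][:,0])
E
```

```text
after twist shift [-48.6 604.   77.6]
togo [-48.6 604.1  76.5] twist -0.1 | pos [ 0.4798 -0.3516  0.138 ] yaw -0.089 q6 -2.29 F [ 0.1 -0.5 -0.7] t 23.1 w 0.0211
[ 0.06900567 -0.09258109 -0.99331111]
```

>>> {"name": "carry_out", "arguments": {"commands": [[[0,-5,30,4,0],[0,-4,40,5,0],[0,-4,40,5,0],[0,-4,40,5,0],[0,-4,40,5,0],[0,-4,40,5,0],[0,-4,40,5,0],[0,-4,40,5,0]]]}}

```text
time: 23.72
position: [0.5437, -0.0452, 0.1416]
tool_rot: [-0.005, 0.679, -0.064, 0.731]
ft_force: [0.7, -0.2, -1.2]
grip_width: 0.0213
```

```bash
python3 - <<'E'
from h import *
togo(.6057,.2462,.14,-.086);print(toolaxes()[1][:,0])
E
```

```text
after twist shift [-23.4 294.4  38.9]
togo [-23.4 294.5  38.4] twist -0.1 | pos [ 0.5437 -0.0452  0.1416] yaw -0.087 q6 -1.65 F [ 0.7 -0.2 -1.2] t 23.7 w 0.0213
[ 0.06862889 -0.10040823 -0.99257658]
```

>>> {"name": "carry_out", "arguments": {"commands": [[[0,-4,40,5,0],[0,-4,40,5,0],[0,-4,40,5,0],[0,-4,40,5,0],[0,-3,40,5,0],[0,-3,40,5,0],[0,-3,38,5,0],[0,0,8,3,0]]]}}

```text
time: 24.38
position: [0.5982, 0.2549, 0.1323]
tool_rot: [-0.014, 0.684, -0.054, 0.727]
ft_force: [1.0, 1.0, -0.3]
grip_width: 0.0205
```

>>> {"name": "carry_out", "arguments": {"commands": [[[0,0,0,0,0],[0,0,0,0,0]]]}}

```text
time: 24.55
position: [0.5972, 0.2579, 0.1293]
tool_rot: [-0.017, 0.685, -0.052, 0.726]
ft_force: [0.1, -0.3, -1.1]
grip_width: 0.0206
```

```bash
python3 - <<'E'
from h import *
togo(.6057,.2462,.085,-.086);print(toolaxes()[1][:,0])
im,m=snap("wrist","w11")
print(proj(m,(.603-.038*.996-.031*.086,.2153+.038*.086+.031*.996,.065)).round())
E
```

```text
after twist shift [45.7 -6.8  6.5]
togo [45.7 -7.   6.3] twist 2.0 | pos [0.5972 0.2579 0.1293] yaw -0.052 q6 -1.16 F [ 0.1 -0.3 -1.1] t 24.6 w 0.0206
[ 0.0558695  -0.09843243 -0.99357418]
[313. 146.]
```

View pics/w11.png

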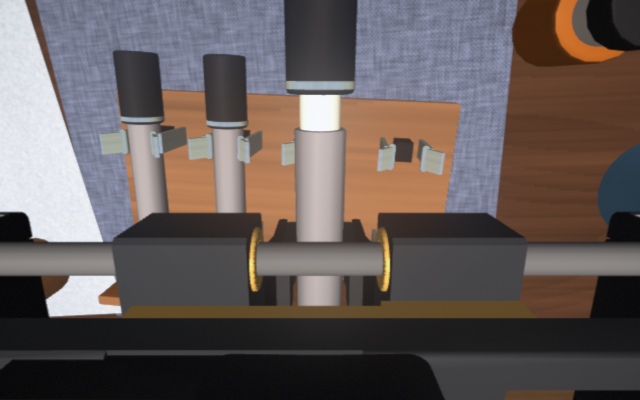

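Caps 1 and 2 show no white ring, so both are home. Pen 3 is near place 3, whose clip projects at col 313. Correcting and descending.

>>> {"name": "carry_out", "arguments": {"commands": [[[0,10,-6,4,2],[0,15,-1,2,0],[0,12,0,0,0],[0,0,0,0,0]]]}}

```text
time: 24.93
position: [0.6042, 0.2377, 0.0906]
tool_rot: [-0.001, 0.685, -0.069, 0.725]
ft_force: [-0.3, 0.7, -1.8]
grip_width: 0.0208
```

```bash
python3 - <<'E'
from h import *
togo(.6057,.2455,.07,-.086)
E
```

```text
after twist shift [19.8  9.8 -0.4]
togo [19.8  9.8 -0.5] twist -0.7 | pos [0.6042 0.2377 0.0906] yaw -0.099 q6 -1.14 F [-0.3  0.7 -1.8] t 24.9 w 0.0208
```

>>> {"name": "carry_out", "arguments": {"commands": [[[0,8,9,0,-1],[0,8,2,0,0],[0,3,0,0,0],[0,0,0,0,0]]]}}

```text
time: 25.27
position: [0.6064, 0.2433, 0.0679]
tool_rot: [-0.007, 0.687, -0.065, 0.724]
ft_force: [-0.0, -0.1, -0.7]
grip_width: 0.0211
```

```bash
python3 - <<'E'
from h import *
togo(.6057,.2455,.065,-.086)
E
```

```text
after twist shift [ 2.6  2.4 -1.1]
togo [ 2.6  2.4 -1.1] twist 0.0 | pos [0.6064 0.2433 0.0679] yaw -0.085 q6 -1.14 F [-0.  -0.1 -0.7] t 25.3 w 0.0211
```

>>> {"name": "carry_out", "arguments": {"commands": [[[0,5,3,0,0],[0,7,1,0,0],[0,7,1,0,0],[0,6,1,0,0]]]}}

```text
time: 25.6
position: [0.61, 0.246, 0.0443]
tool_rot: [-0.009, 0.685, -0.065, 0.726]
ft_force: [-1.1, -4.6, 2.8]
grip_width: 0.0209
```

```bash
python3 - <<'E'
from h import *
togo(.6057,.2455,.037,-.086)
E
```

```text
after twist shift [ 7.1 -0.1 -4.7]
togo [ 7.1 -0.1 -4.7] twist 0.2 | pos [0.61   0.246  0.0443] yaw -0.083 q6 -1.12 F [-1.1 -4.6  2.8] t 25.6 w 0.0209
```

>>> {"name": "carry_out", "arguments": {"commands": [[[0,5,0,-4,0],[0,5,0,0,0],[0,4,0,0,0],[0,4,0,0,0]]]}}

```text
time: 25.93
position: [0.607, 0.2449, 0.0362]
tool_rot: [-0.009, 0.684, -0.066, 0.726]
ft_force: [-6.9, -1.0, 22.3]
grip_width: 0.021
```

```bash
python3 - <<'E'
from h import *
togo(.6057,.2455,.037,-.086)
E
```

```text
after twist shift [-1.   0.4 -1.3]
togo [-1.   0.4 -1.3] twist 0.1 | pos [0.607  0.2449 0.0362] yaw -0.083 q6 -1.11 F [-6.9 -1.  22.3] t 25.9 w 0.021
```

>>> {"name": "carry_out", "arguments": {"commands": [[[0.5,0,0,0,0],[0.5,0,0,0,0],[0.5,0,0,0,0],[0.5,0,0,0,0],[0.5,0,0,0,0],[0.5,0,0,0,0],[0.5,-20,-2,0,0],[0.5,-25,-2,0,0]]]}}

```text
time: 26.6
position: [0.5991, 0.2469, 0.0756]
tool_rot: [-0.01, 0.688, -0.066, 0.723]
ft_force: [0.6, 0.1, 0.4]
grip_width: 0.0434
```

>>> {"name": "carry_out", "arguments": {"commands": [[[0.5,-25,-2,0,0],[0.5,-25,-2,0,0],[0,-10,0,-30,0],[0,0,0,-35,0],[0,0,0,-35,0],[0,0,0,-35,0],[0,0,0,-25,0],[0,0,0,0,0]]]}}

```text
time: 27.27
position: [0.4352, 0.2619, 0.1297]
tool_rot: [-0.007, 0.685, -0.066, 0.725]
ft_force: [0.6, 0.0, 0.1]
grip_width: 0.0115
```

```bash
python3 - <<'E'
from h import *
togo(.455,.2592,.034,-.086);print(toolaxes()[1][:,0])
E
```

```text
after twist shift [96.4  8.7 14.1]
togo [96.4  8.7 14.1] twist -0.1 | pos [0.4352 0.2619 0.1297] yaw -0.088 q6 -0.98 F [0.6 0.  0.1] t 27.3 w 0.0115
[ 0.05189823 -0.10522829 -0.99309294]
```

>>> {"name": "carry_out", "arguments": {"commands": [[[0,25,3,3,0],[0,25,2,3,0],[0,24,2,3,0],[0,18,2,3,0],[0,4,0,0,0],[0,0,0,0,0]]]}}

```text
time: 27.77
position: [0.4569, 0.2619, 0.0314]
tool_rot: [-0.006, 0.683, -0.064, 0.728]
ft_force: [0.0, -0.6, 0.9]
grip_width: 0.0002
```

```bash
python3 - <<'E'
from h import *
togo(.4975,.2555,.034,-.086)
E
```

```text
after twist shift [ 0.4 -3.2 41.1]
togo [ 0.4 -3.2 41.1] twist 0.0 | pos [0.4569 0.2619 0.0314] yaw -0.085 q6 -0.94 F [ 0.  -0.6  0.9] t 27.8 w 0.0002
```

>>> {"name": "carry_out", "arguments": {"commands": [[[0,0,-3,8,0],[0,0,0,8,0],[0,0,0,8,0],[0,0,0,7,0]]]}}

```text
time: 28.1
position: [0.4881, 0.2557, 0.0353]
tool_rot: [-0.007, 0.684, -0.065, 0.726]
ft_force: [-5.1, -0.3, -2.5]
grip_width: 0.0003
```

```bash
python3 - <<'E'
from h import *
togo(.4975,.2555,.034,-.086)
E
```

```text
after twist shift [1.8 0.8 9.3]
togo [1.8 0.7 9.3] twist 0.1 | pos [0.4881 0.2557 0.0353] yaw -0.085 q6 -0.99 F [-5.1 -0.3 -2.5] t 28.1 w 0.0003
```

>>> {"name": "carry_out", "arguments": {"commands": [[[0,1,0,7,0],[0,0,0,6,0]]]}}

```text
time: 28.27
position: [0.4983, 0.2535, 0.0355]
tool_rot: [-0.007, 0.687, -0.066, 0.723]
ft_force: [-12.0, 3.3, 1.8]
grip_width: 0.001
```

>>> {"name": "carry_out", "arguments": {"commands": [[[0,0,0,6,0]]]}}

```text
time: 28.35
position: [0.4983, 0.2527, 0.0353]
tool_rot: [-0.006, 0.692, -0.068, 0.719]
ft_force: [-17.4, 9.2, 7.8]
grip_width: 0.0
```

Stalled at x = 0.498 with 17 N, so the cap is home. Backing off and rising, then checking the surroundings of jar2.

>>> {"name": "carry_out", "arguments": {"commands": [[[0,0,0,-12,0],[0,0,0,-30,0],[0,-40,0,-10,0],[0,-40,0,0,0],[0,-40,0,0,0],[0,0,0,0,0]]]}}

```text
time: 28.85
position: [0.4455, 0.2709, 0.155]
tool_rot: [-0.006, 0.691, -0.068, 0.719]
ft_force: [0.4, 0.1, 1.0]
grip_width: 0.0003
```

```bash
python3 - <<'E'
from h import *
S=cv2.imread("pics/s9.png");D=cv2.imread("pics/d9.png")
ms,md=robot.camera_model("scene"),robot.camera_model("side")
c=[]
for I in(S,D):
    h=cv2.cvtColor(I,cv2.COLOR_BGR2HSV); k=cv2.inRange(h,(98,90,60),(112,255,255)); k[230:]=0
    n,l,s,ce=cv2.connectedComponentsWithStats(k); i=1+np.argmax(s[1:,4]); print(s[i],ce[i]); c.append(ce[i])
print(tri(ms,c[0],md,c[1]))
(p,n),(q,w)=blob(S,(382,128)),blob(D,(220,164)); print(tri(ms,p,md,q),p,q)
(p,n),(q,w)=blob(S,(331,228)),blob(D,(364,203)); print(tri(ms,p,md,q),p,q)
togo(.4945,.411,.13)
print(toolaxes()[1][:,0])
E
```

```text
[410 121  28  36 666] [422.77327327 139.70870871]
[229 152  24  21 301] [240.32890365 163.58803987]
(array([0.60859964, 0.52113946, 0.02299827]), np.float64(10.367912121771287))
(array([0.49480539, 0.41268206, 0.08675861]), np.float64(0.3342413379495204)) [383.08080808 127.91919192] [220.12173913 163.22608696]
(array([ 0.68058653, -0.03587492,  0.07260667]), np.float64(0.7150484137253571)) [331.25806452 228.46774194] [364.092827   203.24894515]
togo [ 11.8 145.8  35.7] twist None | pos [0.4455 0.2709 0.155 ] yaw -0.09 q6 -1.0 F [0.4 0.1 1. ] t 28.9 w 0.0003
[ 0.03475261 -0.10481567 -0.99388426]
```

>>> {"name": "carry_out", "arguments": {"commands": [[[0,0,0,0,-7],[0,0,0,0,-7],[0,0,0,0,-7],[0,0,0,0,-7],[0,0,0,0,0]]]}}

```text
time: 29.27
position: [0.4558, 0.2741, 0.1636]
tool_rot: [-0.184, 0.676, 0.109, 0.705]
ft_force: [0.6, 0.2, -1.0]
grip_width: 0.0008
```

```bash
python3 - <<'E'
from h import *
togo(.4945,.411,.135)
print(toolaxes()[1][:,0])
E
```

```text
togo [ 17.8 112.   90.5] twist None | pos [0.4558 0.2741 0.1636] yaw 0.417 q6 -1.51 F [ 0.6  0.2 -1. ] t 29.3 w 0.0008
[ 0.06130527 -0.09509568 -0.99357862]
```

>>> {"name": "carry_out", "arguments": {"commands": [[[0,4,28,22,0],[0,4,28,22,0],[0,4,28,22,0],[0,3,26,22,0],[0,0,0,0,0],[0,0,0,0,0]]]}}

```text
time: 29.77
position: [0.5011, 0.4136, 0.139]
tool_rot: [-0.175, 0.674, 0.102, 0.711]
ft_force: [-0.4, -0.7, -0.1]
grip_width: 0.0005
```

```bash
python3 - <<'E'
from h import *
togo(.4945,.411,.1)
print(toolaxes()[1][:,0])
E
```

```text
togo [38.5  4.5 -8.3] twist None | pos [0.5011 0.4136 0.139 ] yaw 0.393 q6 -1.32 F [-0.4 -0.7 -0.1] t 29.8 w 0.0005
[ 0.07197874 -0.09041666 -0.9932995 ]
```

>>> {"name": "carry_out", "arguments": {"commands": [[[0,16,4,-7,0],[0,12,1,-2,0],[0,6,1,-1,0],[0,0,0,0,0]]]}}

```text
time: 30.1
position: [0.4938, 0.4109, 0.1045]
tool_rot: [-0.172, 0.672, 0.1, 0.713]
ft_force: [-0.3, -0.5, -0.0]
grip_width: 0.0002
```

```bash
python3 - <<'E'
from h import *
togo(.4945,.411,.084)
E
```

```text
togo [20.4  2.1 -0.1] twist None | pos [0.4938 0.4109 0.1045] yaw 0.385 q6 -1.3 F [-0.3 -0.5 -0. ] t 30.1 w 0.0002
```

>>> {"name": "carry_out", "arguments": {"commands": [[[0,6,1,0,0],[0,6,1,-1,0],[0,6,1,-1,0],[0,6,1,0,0]]]}}

```text
time: 30.43
position: [0.4951, 0.4112, 0.0843]
tool_rot: [-0.17, 0.67, 0.099, 0.716]
ft_force: [-12.1, -4.2, 50.9]
grip_width: 0.0002
```

>>> {"name": "carry_out", "arguments": {"commands": [[[0,5,0,0,0]]]}}

```text
time: 30.52
position: [0.4954, 0.4111, 0.0844]
tool_rot: [-0.169, 0.67, 0.098, 0.716]
ft_force: [-14.7, -2.7, 48.8]
grip_width: 0.0002
```

Jar2's lid bottomed at 84.3 mm, which is home. On to jar1.

>>> {"name": "carry_out", "arguments": {"commands": [[[0,-20,0,0,0],[0,-30,0,0,0],[0,-20,0,0,0],[0,0,0,0,7],[0,0,0,0,7],[0,0,0,0,7],[0,0,0,0,7],[0,0,0,0,0]]]}}

```text
time: 31.18
position: [0.4902, 0.4178, 0.1597]
tool_rot: [0.016, 0.672, -0.072, 0.737]
ft_force: [-0.1, 0.5, 0.0]
grip_width: 0.0002
```

```bash
python3 - <<'E'
from h import *
togo(.681,-.0365,.14)
E
```

```text
togo [  74.4 -423.7  241.1] twist None | pos [0.4902 0.4178 0.1597] yaw -0.128 q6 -0.79 F [-0.1  0.5  0. ] t 31.2 w 0.0002
```

>>> {"name": "carry_out", "arguments": {"commands": [[[0,4,-33,19,0],[0,5,-33,19,0],[0,5,-33,19,0],[0,5,-33,19,0],[0,5,-33,19,0],[0,5,-33,19,0],[0,5,-33,19,0],[0,5,-33,19,0]]]}}

```text
time: 31.85
position: [0.6154, 0.1354, 0.151]
tool_rot: [0.002, 0.673, -0.056, 0.738]
ft_force: [0.2, -0.7, 0.6]
grip_width: 0.0006
```

```bash
python3 - <<'E'
from h import *
togo(.681,-.0365,.13)
E
```

```text
togo [  40.3 -163.8   76.5] twist None | pos [0.6154 0.1354 0.151 ] yaw -0.085 q6 -1.35 F [ 0.2 -0.7  0.6] t 31.9 w 0.0006
```

>>> {"name": "carry_out", "arguments": {"commands": [[[0,6,-36,17,0],[0,6,-36,17,0],[0,6,-36,17,0],[0,6,-36,17,0],[0,6,-16,8,0],[0,0,0,0,0],[0,0,0,0,0]]]}}

```text
time: 32.43
position: [0.6854, -0.0495, 0.1365]
tool_rot: [-0.003, 0.672, -0.053, 0.738]
ft_force: [-0.5, 1.4, 0.4]
grip_width: 0.0008
```

```bash
python3 - <<'E'
from h import *
togo(.681,-.0365,.09)
E
```

```text
togo [44.6 16.2 -9.6] twist None | pos [ 0.6854 -0.0495  0.1365] yaw -0.074 q6 -1.66 F [-0.5  1.4  0.4] t 32.4 w 0.0008
```

>>> {"name": "carry_out", "arguments": {"commands": [[[0,14,14,-7,0],[0,14,2,-2,0],[0,12,1,-1,0],[0,4,0,0,0],[0,0,0,0,0]]]}}

```text
time: 32.85
position: [0.6789, -0.0308, 0.0886]
tool_rot: [-0.006, 0.673, -0.049, 0.738]
ft_force: [-0.7, 0.2, 0.7]
grip_width: 0.0002
```

```bash
python3 - <<'E'
from h import *
togo(.681,-.0365,.07)
E
```

```text
togo [19.1 -4.1  0.7] twist None | pos [ 0.6789 -0.0308  0.0886] yaw -0.064 q6 -1.64 F [-0.7  0.2  0.7] t 32.9 w 0.0002
```

>>> {"name": "carry_out", "arguments": {"commands": [[[0,4,-4,0,0],[0,6,0,0,0],[0,6,0,0,0],[0,6,0,0,0],[0,5,0,0,0]]]}}

```text
time: 33.27
position: [0.6814, -0.0349, 0.0705]
tool_rot: [-0.008, 0.673, -0.048, 0.738]
ft_force: [-18.0, 5.8, 49.6]
grip_width: 0.0004
```

>>> {"name": "carry_out", "arguments": {"commands": [[[0,-20,0,0,0],[0,-35,0,0,0],[0,-35,0,0,0],[0,-20,0,-30,0],[0,0,0,-40,0],[0,0,0,-40,0],[0,0,0,-40,0],[0,0,0,0,0]]]}}

```text
time: 33.93
position: [0.5203, -0.0189, 0.1702]
tool_rot: [-0.008, 0.668, -0.049, 0.743]
ft_force: [-3.2, 1.0, -1.8]
grip_width: 0.0005
```

```bash
python3 - <<'E'
from h import *
togo(.5,-.04,.2)
S,ms=snap("scene","s12");D,md=snap("side","d12")
for n,a,b in(("lid1",(331,230),(364,206)),("lid2",(382,131),(220,167))):
    (p,_),(q,_)=blob(S,a),blob(D,b); print(n,tri(ms,p,md,q),p,q)
a=cv2.resize(S[105:245,260:430],None,fx=2.35,fy=2.35,interpolation=3);b=cv2.resize(D[140:280,195:365],None,fx=2.35,fy=2.35,interpolation=3)
cv2.imwrite("pics/c12.png",np.hstack([a,b]))
E
```

```text
togo [-29.8 -24.6 -15.8] twist None | pos [ 0.5203 -0.0189  0.1702] yaw -0.062 q6 -1.67 F [-3.2  1.  -1.8] t 33.9 w 0.0005
lid1 (array([ 0.68057269, -0.03555152,  0.05860928]), np.float64(0.8329134908525359)) [331.15384615 231.02197802] [363.85531915 207.83829787]
lid2 (array([0.49438068, 0.41348094, 0.07290501]), np.float64(0.18566518863074527)) [382.65555556 130.53333333] [220.48739496 167.32773109]
```

View pics/c12.png

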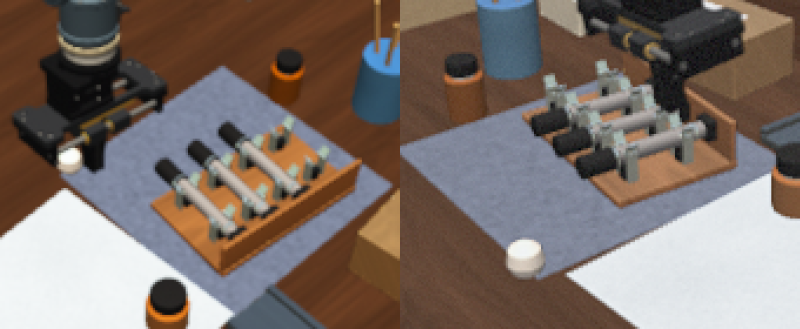

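All three pens are in the rack, with caps flush, and both lids dropped 14 mm. Next is a numeric check of cap positions and heights in the rack frame.

```bash
python3 - <<'E'
from h import *
S=cv2.imread("pics/s12.png");D=cv2.imread("pics/d12.png")
ms,md=robot.camera_model("scene"),robot.camera_model("side")
O=np.array([.603,.2153]);ex=np.array([.9963,-.0859]);ey=np.array([.0859,.9963])
for i,(a,b) in enumerate((((332,177),(279,210)),((345,169),(268,200)),((357,162),(257,192)))):
    (p,n),(q,w)=blob(S,a,50),blob(D,b,50); x,e=tri(ms,p,md,q); r=x[:2]-O
    print(i+1,p.round(1),n,q.round(1),w,"rack x,y,z",np.round([r@ex,r@ey,x[2]],4),round(e,1))
E
```

```text
1 [330.6 177.2] 61 [278.  209.4] 126 rack x,y,z [-0.0808 -0.0982  0.0463] 1.3
2 [344.1 169.4] 57 [267.7 200.4] 113 rack x,y,z [-0.0805 -0.0372  0.0458] 1.1
3 [357.2 161.8] 58 [258.3 191.8] 109 rack x,y,z [-0.0798  0.0236  0.0462] 1.2
```

```bash
python3 -c "
from rig import robot
print(robot.hand_in())"
```

```text
the job is handed in; nothing more can be done
None
```

I put the three pens that were on the desk into rack places 1, 2 and 3, pushed their caps home, and pressed both jar lids home. I then handed the job in at about 34 s; no verdict was reported.

- **Pens:** No white ring showed on any cap when I last looked. The three cap centres triangulated to the same height and depth in the rack, and they are spaced one clip pitch apart.
- **Lids:** The tool stopped at 84 mm on jar2 and 70 mm on jar1, and the cameras showed both lids 14 mm lower than at the start.
- **Other things on the desk:** I never touched them on purpose. They looked unmoved in the final crops, but I did not measure their positions.
- **Disagreement:** All three cap centres read about 5–7 mm to one side of my rack frame. Because the shift is nearly equal for all three, I took it as a bias in the rack estimate and in the centres of the dark cap areas. I did not check it any further.
- **Tool tilt:** The tool picked up a tilt of about 6° while pushing the caps and carrying the pens. It did not get in the way.

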